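Load the vacuum press bed with a pile of display carriers

TASK

The press bed must be loaded with its vacuum off: turn the yellow valve lever to the closed stop, then stack every display carrier lying on the bench in one square, flat pile centred on the bed, lowering each until you feel it touch and letting go only then - never drop one or press hard. Then lower the steel pressure plate the same way squarely onto the top of the pile, and last turn the lever back to the open stop. Leave the mouse, bottle and pen cup alone.

Things in the scene. Friction and masses are not known exactly. Their poses are not given: they have to be found in the camera images.
- carrier1: Display carrier, blue: flat I-shaped plastic plate, 132 mm along its x, 96 mm along its y, 14 mm thick, 0.15 kg, phone display on its top face. Amid each long side a finger notch 50 mm long, 22 mm deep leaves a waist 52 mm wide: pinch it there, closing along its y. Origin: centre of its underside, z up. Either end may lead.
- carrier2: Display carrier, orange: same shape, size, origin and axes as carrier1. Any carrier may be absent; 4 or all 5 are there, lying on the mat left (+y) of the press bed (x 0.42 to 0.59, y 0.18 to 0.46).
- carrier3: Display carrier, green: same shape, size, origin and axes as carrier1. Any carrier may be absent; 4 or all 5 are there, lying on the mat left (+y) of the press bed (x 0.42 to 0.59, y 0.18 to 0.46).
- carrier4: Display carrier, red: same shape, size, origin and axes as carrier1. Any carrier may be absent; 4 or all 5 are there, lying on the mat left (+y) of the press bed (x 0.42 to 0.59, y 0.18 to 0.46).
- carrier5: Display carrier, white: same shape, size, origin and axes as carrier1. Any carrier may be absent; 4 or all 5 are there, lying on the mat left (+y) of the press bed (x 0.42 to 0.59, y 0.18 to 0.46).
- plate: Steel pressure plate, 124 mm along its x, 88 mm along its y, 8 mm thick, with a black grip bar on top in the middle: 70 mm along x, 16 mm wide, its top 40 mm above the underside; 0.5 to 0.8 kg. Origin: centre of its underside, z up. Starts on the bench to the right (-y) of the press bed.
- press: Press bed, fixed to the bench: grey base, two columns, aluminium bed 160 mm along x by 120 mm along y with a black rubber pad. Origin: centre of the base's underside, on the bench; the bed is centred over it. The pad's top is 45 to 90 mm above the bench; that height differs each time, is not reported and stays fixed. Carriers and plate lie with their x along the press's x.
- valve_body: Vacuum ball valve, fixed to the bench: brass body on a copper pipe 200 mm long along its x, axis of the pipe 40 mm above the bench, top of the brass body 58 mm. Origin: on the bench under the valve's stem, z up. The lever points along its -x when open and along its +y when closed.
- valve (a joint): Angle of the valve's lever: 0 rad at the open stop (lever along the pipe), 1.57 rad at the closed stop (lever across the pipe); it turns clockwise seen from above as it grows, and stays where it is left (about 0.15 N m of friction).
- valve_pivot (a point): Point on the lever's vertical turning axis, at mid-height of the lever, 82 mm above the bench.
- valve_grip (a point): Centre of the lever's yellow sleeve, 80 mm out from the turning axis. The sleeve is 70 mm long, 16 mm wide and 18 mm tall (73 to 91 mm above the bench).
- mouse: Grey computer mouse, 105 x 60 x 34 mm, lying beyond the work. Origin: centre of its underside. Leave alone.
- bottle: Clear bottle with yellow cap, 60 mm across, 120 mm tall, standing beyond the work. Origin: centre of its underside. Leave alone.
- pencup: Dark metal cup of pens, 72 mm across, 131 mm tall with the pens, standing beyond the work. Origin: centre of its underside. Leave alone.
Things that resemble listed ones, but are neither listed nor needed, are in the scene too. Of the things like the carrier1, leave any that is purple; of the rest the larger one is meant.

How it is judged (in metres and radians):
On the way, in this order (a step that is already met when the one before it is completed fails the run):
1. the valve lever is turned to the closed stop (value of joint valve above 1.45 rad), for 0.2 s.
2. with the valve closed, every carrier present lies flat and square in a pile on the bed (value of joint valve above 1.45 rad and horizontal distance between each of carrier1, carrier2, carrier3, carrier4, carrier5 and press below 0.012 m and angle between the x axis of each of carrier1, carrier2, carrier3, carrier4, carrier5 and the x axis of press, either way round below 0.14 rad and angle between the z axis of each of carrier1, carrier2, carrier3, carrier4, carrier5 and the z axis of press, either way round below 0.06 rad and linear speed of each of carrier1, carrier2, carrier3, carrier4, carrier5 below 0.03 m/s), for 0.2 s.
3. with the valve closed, the gripped pressure plate touches the top of the pile, squarely over it (value of joint valve above 1.45 rad and contact force between plate and the fingers above 1 N and (contact force between plate and carrier1 above 0.3 N or contact force between plate and carrier2 above 0.3 N or contact force between plate and carrier3 above 0.3 N or contact force between plate and carrier4 above 0.3 N or contact force between plate and carrier5 above 0.3 N) and horizontal distance between plate and press below 0.02 m), for 0.1 s.
4. the valve is still closed when the plate lies flat and square on the pile, let go (all of step 2 and contact force between plate and the fingers below 0.1 N and horizontal distance between plate and press below 0.012 m and angle between the x axis of plate and the x axis of press, either way round below 0.14 rad and angle between the z axis of plate and the z axis of press, either way round below 0.06 rad and linear speed of plate below 0.03 m/s and (z of plate in the frame of carrier1 above 0.008 m or angle between carrier1's own z axis and vertical above 1.6 rad) and (z of plate in the frame of carrier2 above 0.008 m or angle between carrier2's own z axis and vertical above 1.6 rad) and (z of plate in the frame of carrier3 above 0.008 m or angle between carrier3's own z axis and vertical above 1.6 rad) and (z of plate in the frame of carrier4 above 0.008 m or angle between carrier4's own z axis and vertical above 1.6 rad) and (z of plate in the frame of carrier5 above 0.008 m or angle between carrier5's own z axis and vertical above 1.6 rad)), for 0.2 s.
5. the valve lever is turned back to the open stop (value of joint valve below 0.12 rad), for 0.2 s.
At the end, for the whole second after the job is handed in: Lever within 0.12 rad of its open stop; every carrier present and, above them all, the pressure plate lie on the bed, each centred within 12 mm of the bed's centre, turned at most 0.14 rad from the bed's direction (either end leading), flat within 0.06 rad and at rest (value of joint valve below 0.12 rad and velocity of joint valve between -0.05 and 0.05 rad/s and horizontal distance between each of carrier1, carrier2, carrier3, carrier4, carrier5, plate and press below 0.012 m and angle between the x axis of each of carrier1, carrier2, carrier3, carrier4, carrier5, plate and the x axis of press, either way round below 0.14 rad and angle between the z axis of each of carrier1, carrier2, carrier3, carrier4, carrier5, plate and the z axis of press, either way round below 0.06 rad and linear speed of each of carrier1, carrier2, carrier3, carrier4, carrier5, plate below 0.03 m/s and (z of plate in the frame of carrier1 above 0.008 m or angle between carrier1's own z axis and vertical above 1.6 rad) and (z of plate in the frame of carrier2 above 0.008 m or angle between carrier2's own z axis and vertical above 1.6 rad) and (z of plate in the frame of carrier3 above 0.008 m or angle between carrier3's own z axis and vertical above 1.6 rad) and (z of plate in the frame of carrier4 above 0.008 m or angle between carrier4's own z axis and vertical above 1.6 rad) and (z of plate in the frame of carrier5 above 0.008 m or angle between carrier5's own z axis and vertical above 1.6 rad)); the robot touches nothing.
It fails at once if something is rammed onto the bed or the pile (the bed is struck with more than 150 N) (contact force between press and anything else above 150 N).
It fails at once if a carrier or the plate is dropped over the bed (falls free, out of the fingers, more than about 10 mm) ((horizontal distance between carrier1 and press below 0.06 m and distance between the grasp point and carrier1 below 0.1 m and contact force between carrier1 and the fingers below 0.05 N and linear speed of carrier1 above 0.45 m/s) or (horizontal distance between carrier2 and press below 0.06 m and distance between the grasp point and carrier2 below 0.1 m and contact force between carrier2 and the fingers below 0.05 N and linear speed of carrier2 above 0.45 m/s) or (horizontal distance between carrier3 and press below 0.06 m and distance between the grasp point and carrier3 below 0.1 m and contact force between carrier3 and the fingers below 0.05 N and linear speed of carrier3 above 0.45 m/s) or (horizontal distance between carrier4 and press below 0.06 m and distance between the grasp point and carrier4 below 0.1 m and contact force between carrier4 and the fingers below 0.05 N and linear speed of carrier4 above 0.45 m/s) or (horizontal distance between carrier5 and press below 0.06 m and distance between the grasp point and carrier5 below 0.1 m and contact force between carrier5 and the fingers below 0.05 N and linear speed of carrier5 above 0.45 m/s) or (horizontal distance between plate and press below 0.06 m and distance between the grasp point and plate below 0.1 m and contact force between plate and the fingers below 0.05 N and linear speed of plate above 0.45 m/s)).
It fails at once if the mouse is moved more than 40 mm (distance of mouse from where it was at the start of the episode above 0.04 m).
It fails at once if the bottle is moved more than 40 mm (distance of bottle from where it was at the start of the episode above 0.04 m).
It fails at once if the pencup is moved more than 40 mm (distance of pencup from where it was at the start of the episode above 0.04 m).
Of carrier1, carrier2, carrier3, carrier4, carrier5 only 4 to 5 are there at a start; the rules pass over those that are not, and their reading is None.
At some moment in a run one of carrier1, carrier2, carrier3, carrier4, carrier5, plate may be knocked a few centimetres aside while the robot is not near it.
It also fails if it takes over 210 s, if anything falls off the work surface, if the arm or the gripper's body presses on something with over 40 N, if the wrist force passes 120 N, or if a joint passes its speed limit or range.

ROBOT

A 6-joint arm with a two-finger parallel gripper is mounted at the origin on the work surface. World frame = base frame: x ahead of the robot, y to its left, z up, the work surface at z = 0. Lengths are in mm, angles in rad, forces in N, time in s.
With the tool pointing down it reaches from about 350 to 875 mm from the base axis. Payload 4.2 kg.
Tool frame: the origin (TCP) lies on the mounting face of the last link; the fingertips stand 173 mm ahead of it and the grasp point (between the pads) lies 155 mm ahead of it; z points along the fingers, y is the direction in which the jaws open and shut (so a half turn about z gives the same grasp; the last joint's range is limited). The gripper opens to 85 mm and grips with 20 to 120 N. Pads are 22 mm wide; open, the fingers measure 114 mm over their backs; the gripper's body (76 mm by 85 mm) begins 54 mm behind the grasp point. The pads swing forward as they close: fully open they stand 13 mm farther back than shut.
Start: joints at [1.486, 0.385, 0.008, 0, -1.194, -0.259], TCP at [210.634, 588.416, 404.712] pointing down, gripper open.
Joint ranges: [-3.14, 3.14], [-1.21, 2.06], [-1.07, 1.41], [-3.16, 2.05], [-2.99, -0.16], [-3.1, 3.1]. Speed limits (rad/s): [2.79, 2.79, 3.14, 3.14, 3.14, 3.14].

INTERFACE

Orientations are given as a unit quaternion [x, y, z, w].
In Python, from bench import arm gives the robot as it stands. The module is installed in compiled form; this text tells all that it offers.
- The arm moves only by the tool play_rows, never from a script. Its argument "moves" is a list of rows, each a list of 3 entries, a list of its own where there are three numbers: the shift along the world's x, y, z in units of 30 cm (1.0 is 30 cm), then the turn about the world's z in units of 30 degrees (1.0 is 30 degrees), then the gripper's target within -1 to 1 (shut at 1, half-way at 0, fully open at -1). In form: [[[x, y, z], turn, jaw], ...]. A call has 1 to 12 rows; each row is the pose to reach, as a shift and turn from the pose measured when the call began; what a row does not reach only later rows make up. A row lasts 1/8 s, in which the tool goes at most 62.5 mm and 10.7 degrees, less where a joint would pass 70% of its speed; a pose out of reach is approached as far as the arm can. A call with a number of a shift or a turn outside -1 to 1 is refused whole. A call with a gripper value outside its range is refused whole. The fingers move at their own pace and stop on an object; the grip force is fixed at half the most. Time passes only in rows, so rows that repeat a pose let the fingers close. It gives the time, the measured TCP pose, the force and the opening at its end, in the units of the state.
- arm.read_state(): the state, without advancing time (a new reading comes with each control period).
- arm.get_image(name): name is "scene" or "top"; returns a dict with "pixels" (400x640x3 uint8, red, green, blue), "vfov" (degrees; the focal length in pixels is half the picture's height over the tangent of half this angle, whatever the lens; pixels are square), "cx", "cy" (the principal point, pixels), "xyz" and "rotation" of the camera in the world. Camera axes: x right, y up, looking along -z (the intrinsics and any distortion apply to the point x, -y, -z); pixel columns grow to the right and rows downward; lengths in mm; the calibration is good to about 2 mm. A picture is of the moment at which its call begins. There is no depth.
- arm.job_done(): hands the job in, once; it reports no verdict.
Trained networks look in a picture, given as the dict that the camera call returned (one of the last four; its "shot" number tells which), for a name from the list of things; names that differ only in an ending like _2 or _b are one class to them, and where a whole thing is asked for, a point or a joint stands for the part that bears it (a point fixed in the world has none). Each returns a list of dicts, best first, with "conf" (0 to 1); they miss things now and then, are a little off and sometimes report something else, mostly with a low value. They report only what shows in the picture. A call takes as long as a camera call. They do not tell look-alikes from the thing itself.
- arm.look_for(name, picture): "centre" ([x, y, z] in mm, in world coordinates, good to about 4 mm: the middle of the surface that is visible of it).
The state is a dict: "clock": time; "joints": joint angles; "joint_vel": joint speeds; "joint_efforts": joint torques, N m; "position": TCP position; "ee_rot": TCP orientation; "contact_force": force on the tool from outside, world axes, zero at the start; "wrist_torque": the same for the moment, N m; "gripper_width": finger opening in mm.
Only numpy, scipy, OpenCV 4.12 (cv2) and the standard library are available. Lean on these libraries where they do the work, as an engineer would, in place of code of your own. Each camera call takes 0.05 s, during which the arm holds its last target.

## Working session

There is one attempt and no reset: what is moved stays moved. The work goes in short steps, Python scripts to look and compute and a tool call to move; the robot and the scene stay as the last step left them, time stands still between calls to the robot, and variables do not carry over. Pictures are saved under pics/ and viewed, and the job is handed in when it is done.

Besides the shell and the picture viewer there is one more tool, called after "Emit:" as name([rows], argument=value, ...), one row to a line, values as JSON. play_rows: Moves the arm, as the interface text tells. Shifts and turns lie within -1 to 1; 1 stands for 30 cm of shift or 30 degrees of turn. Its arguments: {"type":"object","properties":{"moves":{"type":"array"}},"required":["moves"]}

```bash
mkdir -p pics
cat > h.py <<'E'
import numpy as np, cv2
from bench import arm
def shot(name,fn=None):
    p=arm.get_image(name)
    if fn: cv2.imwrite('pics/'+fn,cv2.cvtColor(p['pixels'],cv2.COLOR_RGB2BGR))
    return p
E
python3 - <<'E'
from h import *
for n in("scene","top"):
    p=shot(n,n+'0.png'); print({k:v for k,v in p.items() if k!='pixels'})
    for o in("carrier1","carrier2","carrier3","carrier4","carrier5","plate","press","valve_body","valve","valve_pivot","valve_grip"):
        try: print(o,[(np.round(d['centre'],0).tolist(),round(d['conf'],2)) for d in arm.look_for(o,p)])
        except Exception as e: print(o,e)
print(arm.read_state())
E
```

```text
{'vfov': 52.4966515150928, 'cx': 312.0403107977041, 'cy': 202.1489856246684, 'xyz': array([1447.25671181,  100.94995073, 1043.32380434]), 'rotation': array([0.26161906, 0.25027839, 0.65189138, 0.6662986 ]), 'shot': 1}
carrier1 [([534.0, 457.0, 14.0], 0.94), ([438.0, 189.0, 9.0], 0.87), ([598.0, 188.0, 12.0], 0.8), ([589.0, 317.0, 13.0], 0.69), ([515.0, 598.0, 14.0], 0.62), ([342.0, 619.0, 17.0], 0.56)]
carrier2 [([534.0, 457.0, 14.0], 0.94), ([438.0, 189.0, 9.0], 0.87), ([598.0, 188.0, 12.0], 0.8), ([589.0, 317.0, 13.0], 0.69), ([515.0, 598.0, 14.0], 0.62), ([342.0, 619.0, 17.0], 0.56)]
carrier3 [([534.0, 457.0, 14.0], 0.94), ([438.0, 189.0, 9.0], 0.87), ([598.0, 188.0, 12.0], 0.8), ([589.0, 317.0, 13.0], 0.69), ([515.0, 598.0, 14.0], 0.62), ([342.0, 619.0, 17.0], 0.56)]
carrier4 [([534.0, 457.0, 14.0], 0.94), ([438.0, 189.0, 9.0], 0.87), ([598.0, 188.0, 12.0], 0.8), ([589.0, 317.0, 13.0], 0.69), ([515.0, 598.0, 14.0], 0.62), ([342.0, 619.0, 17.0], 0.56)]
carrier5 [([534.0, 457.0, 14.0], 0.94), ([438.0, 189.0, 9.0], 0.87), ([598.0, 188.0, 12.0], 0.8), ([589.0, 317.0, 13.0], 0.69), ([
[... 1785 characters left out ...]
 0.34)]
{'clock': 1.2, 'joints': array([ 1.48559750e+00,  3.84694272e-01,  7.91592417e-03, -1.85032781e-05,
       -1.19402076e+00, -2.58585190e-01]), 'joint_vel': array([ 0.00139221,  0.00042519,  0.00078643,  0.00059852, -0.00110965,
       -0.0006456 ]), 'joint_efforts': array([-6.91036948e-04, -3.92089248e+01,  1.88615441e+01,  4.19062614e+00,
       -3.48305648e-04,  3.89088228e-08]), 'position': array([210.63350808, 588.41488816, 404.71903363]), 'ee_rot': array([ 9.85262326e-01, -1.71050135e-01, -8.44997402e-06,  2.13023361e-06]), 'contact_force': array([0.5419305 , 0.23574653, 0.57445072]), 'wrist_torque': array([0.04091538, 0.06687383, 0.00975141]), 'gripper_width': 85.4374490734223}
```

View pics/scene0.png

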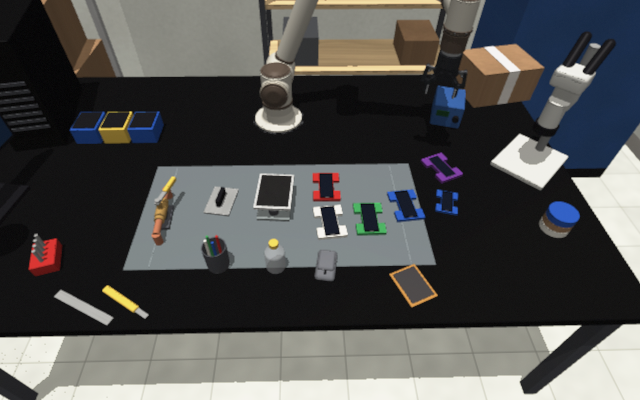

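View pics/top0.png

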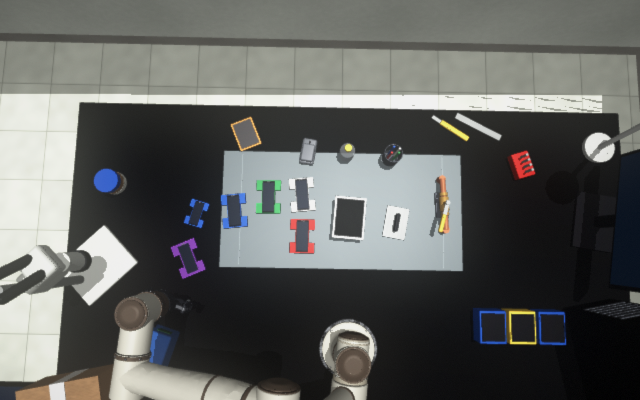

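```bash
cat >> h.py <<'E'
from scipy.spatial.transform import Rotation as R
def K(p):
    f=200/np.tan(np.radians(p['vfov'])/2); return f
def proj(p,X):
    X=np.atleast_2d(X); c=R.from_quat(p['rotation']).inv().apply(X-p['xyz'])
    f=K(p); return np.c_[p['cx']+f*c[:,0]/-c[:,2], p['cy']-f*c[:,1]/-c[:,2]]
def back(p,uv,z):
    uv=np.atleast_2d(uv).astype(float); f=K(p)
    d=np.c_[(uv[:,0]-p['cx'])/f,-(uv[:,1]-p['cy'])/f,-np.ones(len(uv))]
    d=R.from_quat(p['rotation']).apply(d); s=(z-p['xyz'][2])/d[:,2]
    return p['xyz']+d*s[:,None]
E
python3 - <<'E'
from h import *
import pickle
P={n:arm.get_image(n) for n in('scene','top')}
pickle.dump(P,open('p0.pkl','wb'))
print(arm.look_for('carrier1',P['top'])[0])
print('base',proj(P['top'],[0,0,0]),proj(P['scene'],[0,0,0]))
a=[(302,236),(302,194),(268,197),(234,211),(349,218),(396,222),(196,213)]
b=[(326,186),(330,221),(370,217),(405,204),(274,196),(222,200),(447,202)]
for u,v in zip(a,b): 
    z=14
    print(back(P['top'],u,z).round(0)[0][:2],back(P['scene'],v,z).round(0)[0][:2])
for n in P:
    im=cv2.cvtColor(P[n]['pixels'],cv2.COLOR_RGB2BGR)
    c=im[140:280,180:470] if n=='top' else im[150:280,120:440]
    cv2.imwrite(f'pics/crop_{n}.png',cv2.resize(c,None,fx=2.5,fy=2.5,interpolation=cv2.INTER_CUBIC))
E
```

```text
{'centre': [590.1, 188.2, 15.1], 'conf': 0.96}
base [[347.59623833 348.26932381]] [[278.38495846 117.90799448]]
[423. 183.] [429. 184.]
[588. 187.] [591. 189.]
[574. 320.] [577. 324.]
[516. 451.] [520. 451.]
[497.   1.] [475.   0.]
[ 485. -184.] [ 491. -178.]
[505. 599.] [514. 598.]
```

View pics/crop_top.png

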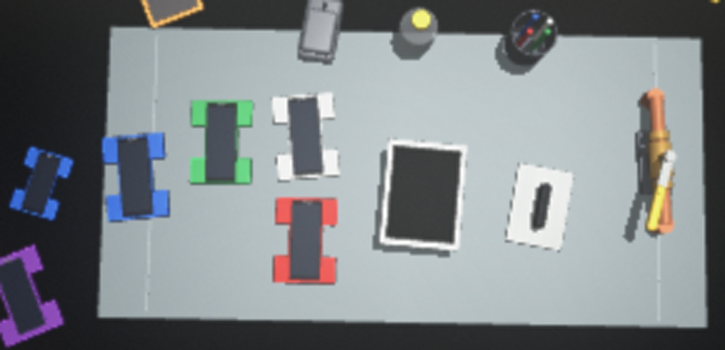

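View pics/crop_scene.png

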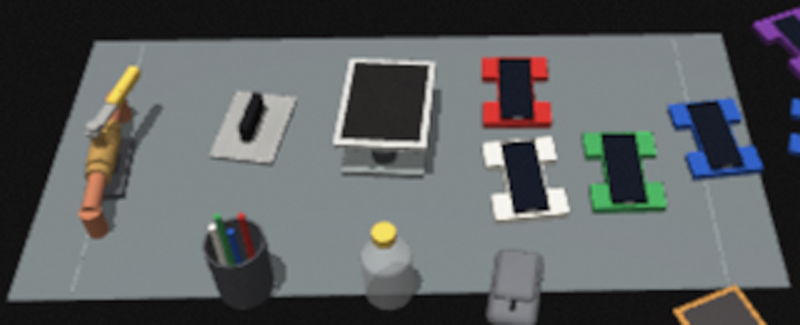

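```bash
cat > fit.py <<'E'
from h import *
from scipy.optimize import minimize
L,W=66,48
I=np.array([(-66,-48),(-25,-48),(-25,-26),(25,-26),(25,-48),(66,-48),(66,48),(25,48),(25,26),(-25,26),(-25,48),(-66,48)],float)
def box(a,b): return np.array([(-a/2,-b/2),(a/2,-b/2),(a/2,b/2),(-a/2,b/2)],float)
def place(poly,x,y,t):
    c,s=np.cos(t),np.sin(t); return poly@np.array([[c,s],[-s,c]])+[x,y]
S=6
def sil(p,poly,x,y,t,z0,h,roi):
    u0,v0,u1,v1=roi; m=np.zeros(((v1-v0)*S,(u1-u0)*S),np.uint8)
    q=place(poly,x,y,t)
    for z in np.linspace(z0,z0+h,5 if h>0 else 1):
        uv=(proj(p,np.c_[q,np.full(len(q),z)])-[u0,v0]+.5)*S
        cv2.fillPoly(m,[np.round(uv*16).astype(np.int32)],255,shift=4)
    return cv2.resize(m,None,fx=1/S,fy=1/S,interpolation=cv2.INTER_AREA).astype(float)/255
def fitmask(p,mask,poly,x0,z0,h,roi):
    u0,v0,u1,v1=roi; M=mask[v0:v1,u0:u1].astype(float)
    f=lambda a: np.abs(sil(p,poly,a[0],a[1],a[2]/100,z0,h,roi)-M).sum()
    best=None
    for k in range(2):
        r=minimize(f,x0,method='Nelder-Mead',options=dict(initial_simplex=np.array(x0)+np.array([[0,0,0],[12,0,0],[0,12,0],[0,0,15]]),xatol=.05,fatol=.05,maxiter=250)); x0=r.x
    return r.x[0],r.x[1],r.x[2]/100,r.fun/M.sum()
def cmask(p,col,roi):
    im=p['pixels']; hsv=cv2.cvtColor(im,cv2.COLOR_RGB2HSV); H,Sa,V=[hsv[...,i].astype(int) for i in range(3)]
    if col=='red': m=((H<8)|(H>172))&(Sa>110)&(V>70)
    if col=='green': m=(H>48)&(H<80)&(Sa>110)&(V>60)
    if col=='blue': m=(H>100)&(H<125)&(Sa>140)&(V>90)
    if col=='white': m=(Sa<25)&(V>200)
    m=m.astype(np.uint8)
    dark=(V<80).astype(np.uint8)
    out=np.zeros_like(m); u0,v0,u1,v1=roi; out[v0:v1,u0:u1]=(m)[v0:v1,u0:u1]
    n,lab,st,_=cv2.connectedComponentsWithStats(out)
    pts=np.argwhere(out>0)
    # add display: dark pixels inside convex hull of colour
    hull=cv2.convexHull(pts[:,::-1].astype(np.int32)); hm=np.zeros_like(out); cv2.fillConvexPoly(hm,hull,1)
    out|=hm&dark
    return out
E
cat > run1.py <<'E'
from fit import *
import pickle
P=pickle.load(open('p0.pkl','rb'))
G={'red':(426,184),'white':(590,188),'green':(575,321),'blue':(518,451)}
for c,(x,y) in G.items():
    for n in('top','scene'):
        u=proj(P[n],[x,y,10])[0]; r=30 if n=='top' else 30
        roi=(int(u[0]-r+6),int(u[1]-r),int(u[0]+r-6),int(u[1]+r))
        if n=='scene': roi=(int(u[0]-25),int(u[1]-22),int(u[0]+25),int(u[1]+22))
        m=cmask(P[n],c,roi); print(c,n,m.sum(),np.round(fitmask(P[n],m,I,[x,y,0],0,14,roi),3))
E
python3 run1.py
```

```text
red top 268 [ 4.25593e+02  1.84691e+02 -1.50000e-02  1.64500e+00]
red scene 637 [ 4.21344e+02  1.83676e+02 -2.10000e-02  1.00000e-01]
white top 660 [5.90885e+02 1.86528e+02 1.19000e-01 1.26000e+00]
white scene 640 [5.79344e+02 1.87096e+02 1.02000e-01 3.53000e-01]
green top 228 [ 5.78228e+02  3.21516e+02 -2.10000e-02  2.09000e+00]
green scene 753 [5.72260e+02 3.19355e+02 1.00000e-02 1.38000e-01]
blue top 524 [5.19281e+02 4.54629e+02 1.06000e-01 3.82000e-01]
blue scene 672 [5.12865e+02 4.53235e+02 1.46000e-01 2.21000e-01]
```

Run:
```python
from h import *
import pickle
P=pickle.load(open('p0.pkl','rb')); im=P['top']['pixels']
for n,(u,v) in dict(disp=(302,236),mat=(310,215),matshadow=(288,213),notch=(289,236),red=(302,223),redc=(310,222),white=(295,181),blue=(225,198),green=(260,183)).items(): print(n,im[v,u])
im=P['scene']['pixels']
for n,(u,v) in dict(disp=(326,186),mat=(300,230),white=(320,210)).items(): print(n,im[v,u])
for col in('top','scene'):
  from fit import cmask
  m=cmask(P[col],'white',(270,160,360,250)); cv2.imwrite(f'pics/m_{col}.png',cv2.resize(m[150:260,250:370]*255,None,fx=4,fy=4))
```

```text
disp [ 84  91 101]
mat [188 198 200]
matshadow [183 194 197]
notch [181 191 195]
red [ 87  92 103]
redc [238 102  97]
white [116 118 122]
blue [ 69 118 221]
green [ 99 205 126]
disp [23 28 40]
mat [129 137 139]
white [209 205 195]
```

```bash
python3 - <<'E'
s=open('fit.py').read()
s=s.replace("Sa>110)&(V>70)","Sa>65)&(V>70)").replace("Sa>110)&(V>60)","Sa>60)&(V>60)").replace("Sa>140)&(V>90)","Sa>90)&(V>80)")
s=s.replace("(Sa<25)&(V>200)","(Sa<30)&(V>(220 if p['xyz'][2]>1500 else 170))").replace("(V<80)","(V<(145 if p['xyz'][2]>1500 else 85))")
open('fit.py','w').write(s)
E
cat >> run1.py <<'E'
        u0,v0,u1,v1=roi
        im=cv2.cvtColor(P[n]['pixels'],cv2.COLOR_RGB2BGR)[v0:v1,u0:u1]; mm=cv2.cvtColor(m[v0:v1,u0:u1]*255,cv2.COLOR_GRAY2BGR)
        cv2.imwrite(f'pics/m_{c}_{n}.png',cv2.resize(np.hstack([im,mm]),None,fx=4,fy=4,interpolation=cv2.INTER_NEAREST))
a=[cv2.resize(np.hstack([cv2.imread(f'pics/m_{c}_{n}.png') if 0 else cv2.resize(cv2.imread(f'pics/m_{c}_{n}.png'),(400,200)) for n in('top','scene')]),(700,145)) for c in G]
cv2.imwrite('pics/mm.png',np.vstack(a))
E
python3 run1.py
```

```text
red top 720 [ 4.25055e+02  1.85322e+02 -2.00000e-02  4.50000e-02]
red scene 677 [ 4.20683e+02  1.83268e+02 -2.00000e-03  6.20000e-02]
white top 598 [5.88172e+02 1.88239e+02 1.15000e-01 1.68000e-01]
white scene 703 [5.80215e+02 1.87685e+02 9.40000e-02 2.47000e-01]
green top 703 [5.76855e+02 3.20996e+02 2.40000e-02 2.80000e-02]
green scene 825 [5.73634e+02 3.20669e+02 1.00000e-02 6.10000e-02]
blue top 744 [5.19144e+02 4.54436e+02 1.30000e-01 6.40000e-02]
blue scene 764 [5.15822e+02 4.53622e+02 1.16000e-01 9.00000e-02]
```

View pics/mm.png

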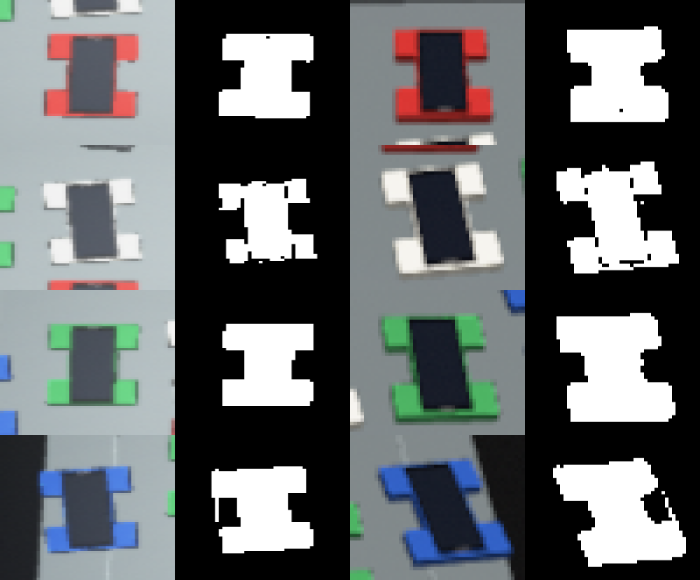

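Run:
```python
from h import *
import pickle
P=pickle.load(open('p0.pkl','rb'))
def z(n,roi,k,fn):
    u0,v0,u1,v1=roi; im=cv2.cvtColor(P[n]['pixels'],cv2.COLOR_RGB2BGR)[v0:v1,u0:u1]
    return cv2.resize(im,None,fx=k,fy=k,interpolation=cv2.INTER_CUBIC)
cv2.imwrite('pics/pt.png',z('top',(325,190,415,250),8,0))
cv2.imwrite('pics/ps.png',z('scene',(200,165,300,225),8,0))
cv2.imwrite('pics/vv.png',np.hstack([z('top',(420,170,460,240),8,0),z('scene',(145,170,185,240),8,0)]))
```

```text
(no output)
```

View pics/pt.png

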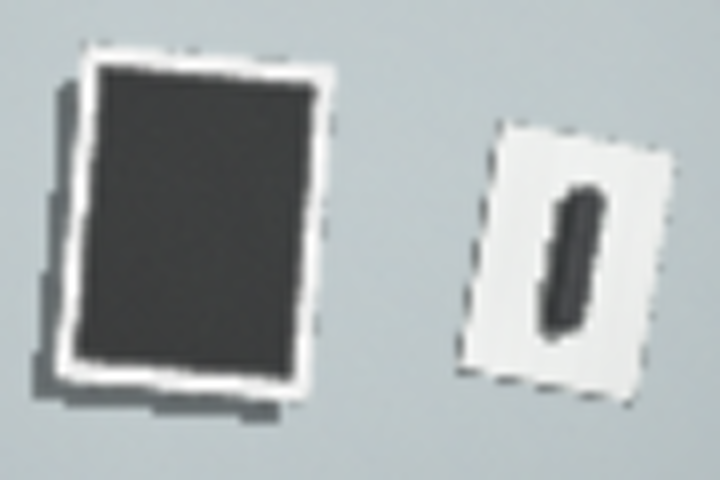

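View pics/ps.png

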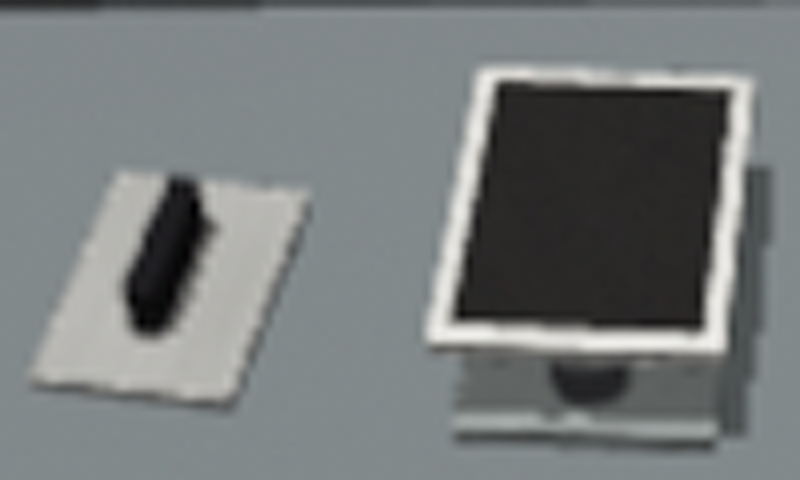

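View pics/vv.png

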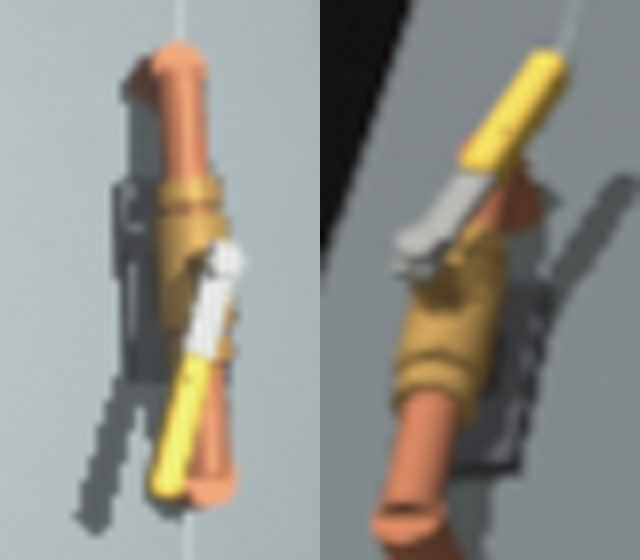

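```bash
cat > run2.py <<'E'
from fit import *
import pickle
from scipy.optimize import least_squares
P=pickle.load(open('p0.pkl','rb'))
px=lambda q,o,k=8:(np.array(q,float)+.5)/k-.5+np.array(o)
def solve(a,b,t,s,dz=False,z=8,label='',bias=True):
    sg=np.array([(1,1),(1,-1),(-1,-1),(-1,1)])*[a/2,b/2]   # TL,TR,BR,BL top
    ss=np.array([(-1,-1),(-1,1),(1,1),(1,-1)])*[a/2,b/2]
    def f(v):
        zz=v[3]
        A=proj(P['top'],np.c_[place(sg,v[0],v[1],v[2]),[zz]*4])-t if t is not None else []
        B=proj(P['scene'],np.c_[place(ss,v[0],v[1],v[2]),[zz]*4])-s if s is not None else []
        return np.r_[np.ravel(A),np.ravel(B),(0 if dz else (v[3]-z)*100)]
    r=least_squares(f,[500,0,0,z],x_scale=[1,1,.01,1]); print(label,r.x.round(3),'rms px',np.sqrt((r.fun**2).mean()).round(2)); return r.x
t=px([(85,45),(335,65),(310,402),(57,380)],(325,190)); s=px([(480,65),(755,78),(722,352),(428,345)],(200,165))
solve(160,120,t,s,True,70,'bed both')
for z in(55,65,75,85): solve(160,120,t,None,False,z,f'bed top z{z}');solve(160,120,None,s,False,z,f'bed scene z{z}')
t=px([(502,122),(677,155),(632,405),(458,370)],(325,190)); s=px([(118,170),(310,190),(232,405),(32,380)],(200,165))
solve(124,88,t,s,False,8,'plate');solve(124,88,t,None,False,8,'plate top');solve(124,88,None,s,False,8,'plate scene')
# valve
def tri(a,b):
    a=px(a,(420,170)); b=px(b,(145,170))
    f=lambda X:np.r_[(proj(P['top'],X)[0]-a),(proj(P['scene'],X)[0]-b)]
    r=least_squares(f,[530,-350,80]); return r.x.round(1),np.abs(r.fun).max().round(2)
print('hub',tri((228,257),(412,247-0)) if 0 else tri((228,257),(92,247)))
print('tip',tri((163,492),(232,58)))
a=px([(228,257),(205,355),(163,492)],(420,170)); print('top z91',back(P['top'],a,88))
b=px([(92,247),(157,170),(232,58)],(145,170)); print('scene',back(P['scene'],b,88))
a=px([(180,50),(190,260),(215,490)],(420,170)); print('pipe top z50',back(P['top'],a,50))
E
python3 run2.py
```

```text
bed both [ 4.96067e+02  4.48100e+00 -6.90000e-02  6.52470e+01] rms px 0.19
bed top z55 [ 4.9673e+02  3.2410e+00 -6.7000e-02  5.5000e+01] rms px 0.13
bed scene z55 [ 4.86335e+02  3.82600e+00 -7.10000e-02  5.50000e+01] rms px 0.32
bed top z65 [ 4.96063e+02  4.02200e+00 -6.70000e-02  6.50000e+01] rms px 0.06
bed scene z65 [ 4.95898e+02  4.81000e+00 -7.10000e-02  6.50000e+01] rms px 0.23
bed top z75 [ 4.95395e+02  4.80400e+00 -6.70000e-02  7.50000e+01] rms px 0.12
bed scene z75 [ 5.05457e+02  5.79500e+00 -7.10000e-02  7.50000e+01] rms px 0.25
bed top z85 [ 4.94728e+02  5.58500e+00 -6.70000e-02  8.50000e+01] rms px 0.22
bed scene z85 [ 5.15014e+02  6.77900e+00 -7.10000e-02  8.50000e+01] rms px 0.36
plate [ 4.83928e+02 -1.82529e+02 -1.70000e-01  8.00000e+00] rms px 0.24
plate top [ 4.83388e+02 -1.82862e+02 -1.78000e-01  8.00000e+00] rms px 0.12
plate scene [ 4.84781e+02 -1.82170e+02 -1.63000e-01  8.00000e+00] rms px 0.22
hub (array([ 560.1, -366.1,   90.7]), np.float64(0.12))
tip (array([ 449.3, -334.4,   87.7]), np.float64(0.03))
top z91 [[ 560.29999011 -366.52423579   88.        ]
 [ 513.82236949 -354.91139258   88.        ]
 [ 449.2913627  -334.19334874   88.        ]]
scene [[ 557.48550821 -367.79530975   88.        ]
 [ 515.03568562 -351.37487834   88.        ]
 [ 449.64166388 -334.34381093   88.        ]]
pipe top z50 [[ 665.17289111 -356.79727514   50.        ]
 [ 562.67412524 -360.07405208   50.        ]
 [ 452.18900827 -370.35514503   50.        ]]
```

Emit:
play_rows([
  [[0.7, -1.0, 0], 0.66, 1],
  [[0.7, -1.0, 0], 0.66, 1],
  [[0.7, -1.0, 0], 0.66, 1],
  [[0.7, -1.0, 0], 0.66, 1],
  [[0.7, -1.0, 0], 0.66, 1],
  [[0.7, -1.0, 0], 0.66, 1],
  [[0.7, -1.0, 0], 0.66, 1],
])

```text
clock: 2.22
position: [422.0, 285.7, 404.9]
ee_rot: [1.0, -0.002, 0.0, 0.0]
contact_force: [-0.0, 1.0, 1.1]
gripper_width: -0.2
```

Emit:
play_rows([
  [[0.15, -1.0, 0], 0, 1],
  [[0.15, -1.0, 0], 0, 1],
  [[0.15, -1.0, 0], 0, 1],
  [[0.15, -1.0, 0], 0, 1],
  [[0.15, -1.0, 0], 0, 1],
  [[0.15, -1.0, 0], 0, 1],
])

```text
clock: 2.98
position: [467.1, -16.7, 405.0]
ee_rot: [1.0, -0.004, 0.0, 0.0]
contact_force: [0.5, 0.6, -0.5]
gripper_width: 0.2
```

Emit:
play_rows([
  [[0.0, -1.0, 0], 0, 1],
  [[0.0, -1.0, 0], 0, 1],
  [[0.0, -1.0, 0], 0, 1],
  [[0.0, -1.0, 0], 0, 1],
  [[0.0, -1.0, 0], 0, 1],
  [[0.0, -1.0, 0], 0, 1],
])

```text
clock: 3.72
position: [467.7, -318.4, 404.2]
ee_rot: [1.0, -0.006, -0.0, 0.0]
contact_force: [-1.0, -0.1, 0.8]
gripper_width: -0.1
```

Emit:
play_rows([
  [[0.0, -0.2, 0], 0, 1],
  [[0.0, -0.2, 0], 0, 1],
  [[0, -0.2, -0.2], 0, 1],
  [[0, -0.2, -0.4], 0, 1],
  [[0, -0.2, -0.54], 0, 1],
  [[0, -0.2, -0.54], 0, 1],
])

```text
clock: 4.47
position: [467.6, -376.0, 239.1]
ee_rot: [1.0, -0.005, -0.004, -0.002]
contact_force: [0.9, -0.1, 0.1]
gripper_width: -0.2
```

Run:
```python
from h import *
p=shot('top');q=shot('scene')
z=lambda p,r:cv2.resize(cv2.cvtColor(p['pixels'],cv2.COLOR_RGB2BGR)[r[1]:r[3],r[0]:r[2]],None,fx=5,fy=5,interpolation=cv2.INTER_CUBIC)
cv2.imwrite('pics/v2.png',np.hstack([z(p,(400,160,480,260)),z(q,(130,150,210,250))]))
```

```text
(no output)
```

View pics/v2.png

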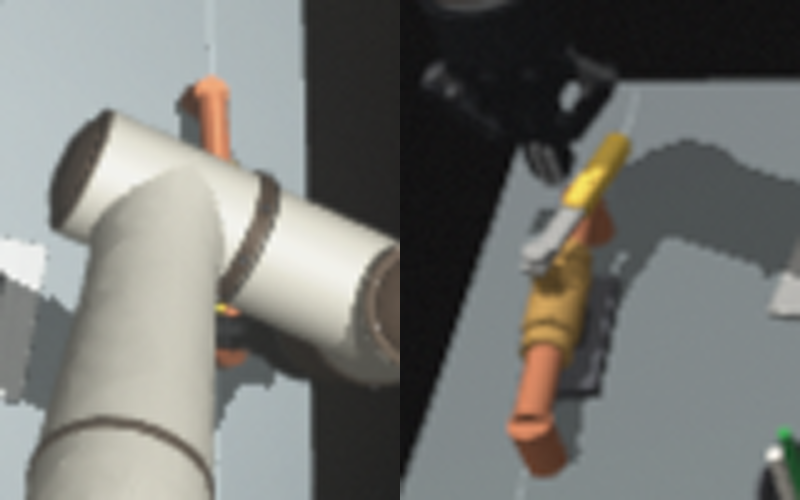

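Emit:
play_rows([
  [[0.01, 0.06, 0.005], 0, 1],
  [[0.025, 0.113, 0.005], 0, 1],
  [[0.04, 0.15, 0.005], 0, 1],
  [[0.058, 0.183, 0.005], 0, 1],
  [[0.08, 0.215, 0.005], 0, 1],
  [[0.106, 0.243, 0.005], 0, 1],
  [[0.135, 0.267, 0.005], 0, 1],
  [[0.168, 0.287, 0.005], 0, 1],
  [[0.19, 0.297, 0.005], 0, 1],
  [[0.205, 0.305, 0.005], 0, 1],
  [[0.205, 0.305, 0.005], 0, 1],
])

```text
clock: 5.95
position: [531.1, -285.7, 245.1]
ee_rot: [1.0, -0.004, 0.001, 0.001]
contact_force: [-0.1, 0.5, -0.1]
gripper_width: -0.0
```

```bash
cat > look.py <<'E'
import sys
from h import *
# usage: look.py out cam u0 v0 u1 v1 k [cam ...]
a=sys.argv[1:]; out=a[0]; a=a[1:]; ims=[]
while a:
    n=a[0]; u0,v0,u1,v1=map(int,a[1:5]); k=float(a[5]); a=a[6:]
    p=shot(n); ims.append(cv2.resize(cv2.cvtColor(p['pixels'],cv2.COLOR_RGB2BGR)[v0:v1,u0:u1],None,fx=k,fy=k,interpolation=cv2.INTER_CUBIC))
h=max(i.shape[0] for i in ims)
cv2.imwrite('pics/'+out,np.hstack([cv2.copyMakeBorder(i,0,h-i.shape[0],0,0,cv2.BORDER_CONSTANT) for i in ims]))
s=arm.read_state(); print(s['clock'],s['position'].round(1),s['contact_force'].round(1),round(s['gripper_width'],1))
E
python3 look.py v3.png scene 130 150 230 250 5
```

```text
6.0 [ 531.1 -285.8  245.2] [-0.8  0.1 -0.3] 0.0
```

View pics/v3.png

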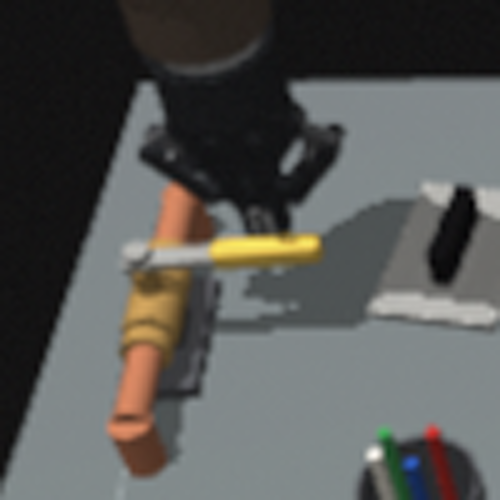

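Emit:
play_rows([
  [[0.01, 0, 0], 0, 1],
  [[0.018, 0, 0], 0, 1],
  [[0.018, 0, 0], 0, 1],
])

```text
clock: 6.38
position: [534.7, -285.7, 245.1]
ee_rot: [1.0, -0.005, -0.002, -0.0]
contact_force: [-7.2, 0.5, 4.9]
gripper_width: 0.2
```

Emit:
play_rows([
  [[0.012, 0, 0], 0, 1],
  [[0.02, 0, 0], 0, 1],
  [[0.02, 0, 0], 0, 1],
])

```text
clock: 6.75
position: [537.0, -286.0, 245.1]
ee_rot: [1.0, -0.005, -0.008, -0.001]
contact_force: [-13.9, 0.8, 9.4]
gripper_width: -0.0
```

Emit:
play_rows([
  [[-0.1, 0, 0], 0, 1],
  [[-0.1, 0, 0.1], 0, 1],
  [[-0.1, 0, 0.35], 0, 1],
  [[-0.1, 0.1, 0.35], 0, -1],
  [[-0.2, 0.8, 0.35], 0, -1],
  [[-0.2, 0.8, 0.35], 0, -1],
  [[-0.2, 0.8, 0.35], 0, -1],
  [[-0.2, 0.8, 0.35], 0, -1],
  [[-0.2, 0.8, 0.35], 0, -1],
])

```text
clock: 7.88
position: [477.2, -44.4, 350.9]
ee_rot: [1.0, -0.004, -0.007, -0.002]
contact_force: [-0.1, -0.2, -0.2]
gripper_width: 85.3
```

```bash
python3 look.py v4.png scene 130 150 300 250 4
```

```text
7.925 [477.3 -45.3 350.7] [-0.2 -0.2 -0. ] 85.3
```

View pics/v4.png

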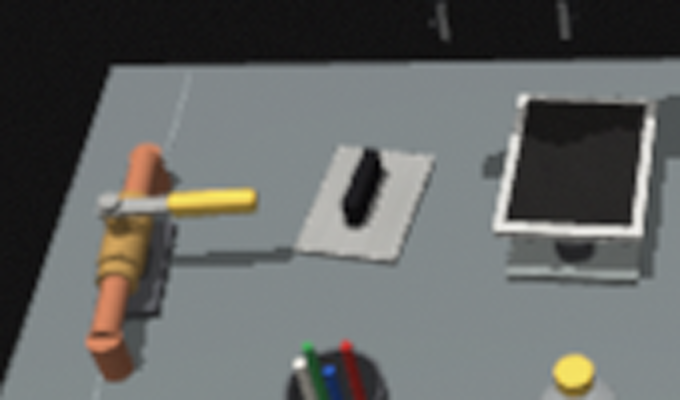

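Emit:
play_rows([
  [[-0.181, 0.766, 0], 0, -1],
  [[-0.181, 0.766, 0], 0, -1],
  [[-0.181, 0.766, 0], 0, -1],
  [[-0.181, 0.766, -0.2], 0, -1],
  [[-0.181, 0.766, -0.4], 0, -1],
  [[-0.181, 0.766, -0.4], 0, -1],
  [[-0.181, 0.766, -0.4], 0, -1],
])

```text
clock: 8.8
position: [424.0, 184.1, 231.2]
ee_rot: [1.0, -0.005, -0.007, -0.001]
contact_force: [-0.5, -0.4, 0.6]
gripper_width: 85.4
```

```bash
python3 look.py v5.png scene 270 130 430 250 5
```

```text
8.85 [424.3 184.3 232.2] [-0.3 -0.2 -0.2] 85.2
```

View pics/v5.png

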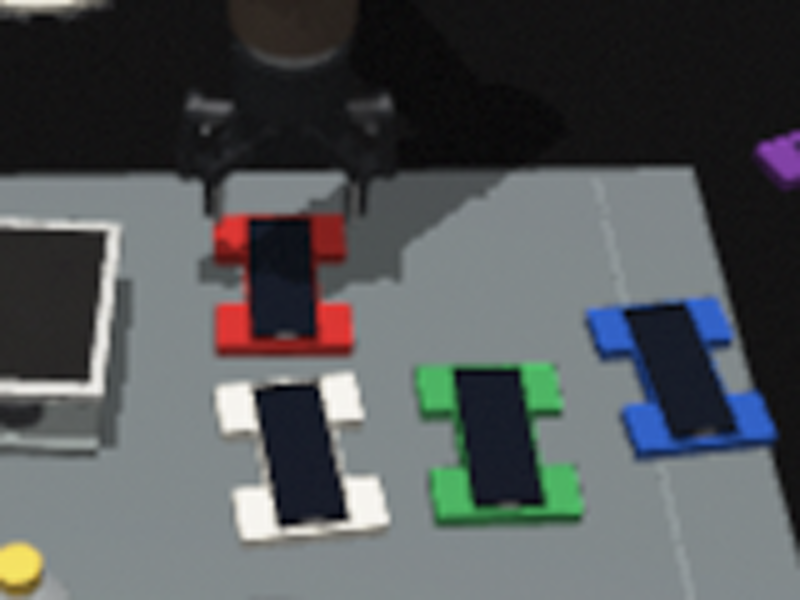

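Emit:
play_rows([
  [[-0.003, 0, -0.1], 0, -1],
  [[-0.003, 0, -0.17], 0, -1],
  [[-0.003, 0, -0.193], 0, -1],
  [[-0.003, 0, -0.193], 0, -1],
  [[-0.003, 0, -0.193], 0, 1],
  [[-0.003, 0, -0.193], 0, 1],
  [[-0.003, 0, -0.193], 0, 1],
  [[-0.003, 0, -0.193], 0, 1],
  [[-0.003, 0, -0.193], 0, 1],
])

```text
clock: 9.98
position: [423.7, 184.5, 175.5]
ee_rot: [1.0, -0.004, -0.005, -0.003]
contact_force: [-1.6, -0.8, 8.3]
gripper_width: 50.0
```

```bash
python3 look.py v6.png scene 270 130 430 250 5
```

```text
10.025 [423.7 184.5 175.5] [-0.7 -0.4  6.6] 50.4
```

View pics/v6.png

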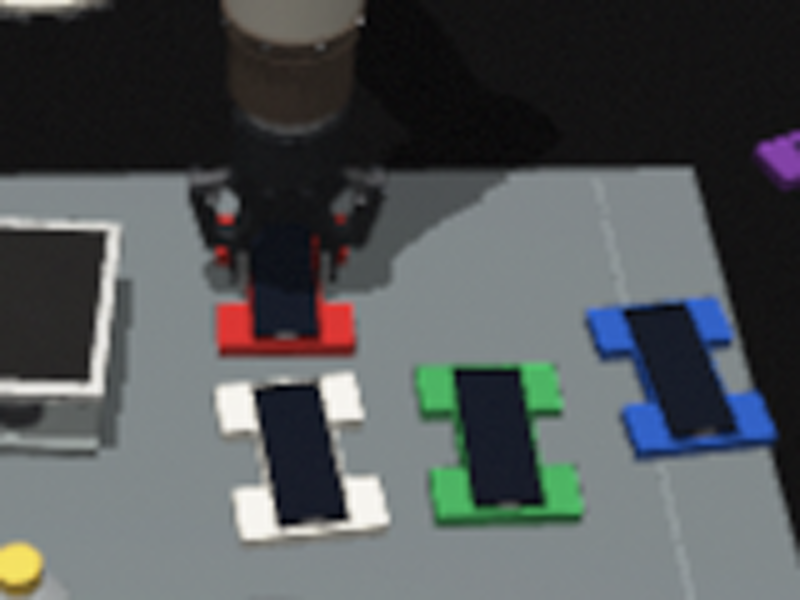

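Emit:
play_rows([
  [[0, 0, 0.1], 0, 1],
  [[0, 0, 0.3], 0, 1],
  [[0, 0, 0.45], 0, 1],
  [[0.08, -0.2, 0.45], -0.05, 1],
  [[0.16, -0.4, 0.45], -0.117, 1],
  [[0.241, -0.6, 0.45], -0.117, 1],
  [[0.241, -0.6, 0.4], -0.117, 1],
  [[0.241, -0.6, 0.3], -0.117, 1],
  [[0.241, -0.6, 0.3], -0.117, 1],
  [[0.241, -0.6, 0.3], -0.117, 1],
])

```text
clock: 11.28
position: [496.1, 5.3, 266.1]
ee_rot: [0.999, -0.034, -0.005, -0.003]
contact_force: [0.2, 0.1, -1.5]
gripper_width: 49.9
```

```bash
python3 look.py v7.png scene 220 130 340 230 6
```

```text
11.325 [496.3   5.3 266.5] [ 1.6  0.6 -0.7] 50.1
```

View pics/v7.png

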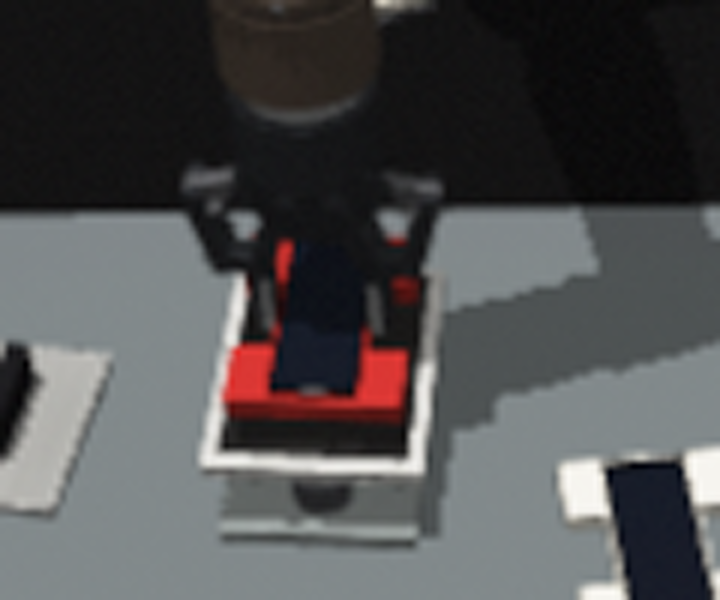

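Emit:
play_rows([
  [[0, -0.003, -0.03], 0, 1],
  [[0, -0.003, -0.05], 0, 1],
  [[0, -0.003, -0.05], 0, 1],
])

```text
clock: 11.7
position: [496.0, 4.4, 251.0]
ee_rot: [0.999, -0.034, -0.005, -0.003]
contact_force: [-0.1, 0.1, -1.5]
gripper_width: 50.1
```

Emit:
play_rows([
  [[0, 0, -0.01], 0, 1],
  [[0, 0, -0.015], 0, 1],
  [[0, 0, -0.015], 0, 1],
])

```text
clock: 12.08
position: [496.0, 4.4, 246.4]
ee_rot: [0.999, -0.034, -0.005, -0.003]
contact_force: [-0.2, -0.6, -1.7]
gripper_width: 50.1
```

Emit:
play_rows([
  [[0, 0, -0.01], 0, 1],
  [[0, 0, -0.01], 0, 1],
])

```text
clock: 12.32
position: [495.9, 4.3, 243.2]
ee_rot: [0.999, -0.034, -0.005, -0.003]
contact_force: [0.7, -0.5, -1.3]
gripper_width: 50.0
```

Emit:
play_rows([
  [[0, 0, -0.007], 0, 1],
  [[0, 0, -0.007], 0, 1],
])

```text
clock: 12.58
position: [496.1, 4.4, 242.7]
ee_rot: [0.999, -0.034, -0.005, -0.003]
contact_force: [-2.4, 0.7, 11.1]
gripper_width: 50.3
```

Emit:
play_rows([
  [[0, 0, -0.007], 0, 1],
  [[0, 0, -0.007], 0, 1],
])

```text
clock: 12.82
position: [496.0, 4.5, 242.7]
ee_rot: [0.999, -0.034, -0.005, -0.003]
contact_force: [-5.5, 0.4, 14.5]
gripper_width: 50.0
```

Emit:
play_rows([
  [[0, 0, 0.003], 0, 0.3],
  [[0, 0, 0.003], 0, -0.3],
  [[0, 0, 0.003], 0, -1],
  [[0, 0, 0.003], 0, -1],
  [[0, 0, 0.1], 0, -1],
  [[0, 0, 0.3], 0, -1],
  [[0.1, 0.2, 0.35], 0, -1],
  [[0.27, 0.6, 0.35], 0, -1],
  [[0.27, 0.6, 0.35], 0, -1],
  [[0.27, 0.6, 0.35], 0, -1],
])

```text
clock: 14.08
position: [578.0, 187.7, 346.8]
ee_rot: [0.999, -0.032, -0.005, -0.003]
contact_force: [-1.8, -0.4, 0.3]
gripper_width: 85.8
```

```bash
python3 look.py v8.png scene 220 130 340 230 4 top 320 180 400 260 4; python3 look.py v8s.png scene 0 0 640 400 1.2
```

```text
14.175 [577.2 185.5 346.7] [ 0.4  0.  -0.8] 85.4
14.225 [576.7 184.3 346.9] [ 0.1 -0.3 -0.9] 85.5
```

View pics/v8.png

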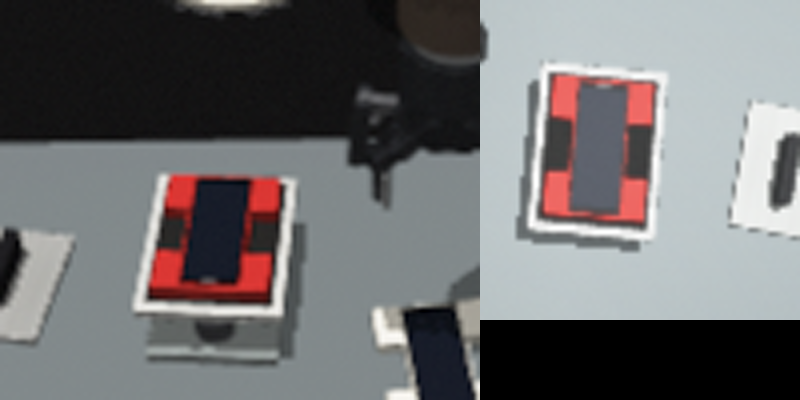

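View pics/v8s.png

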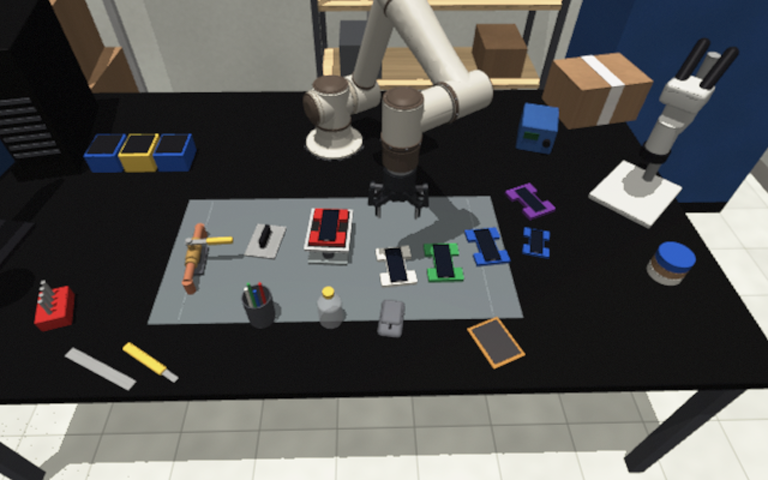

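Emit:
play_rows([
  [[0.036, 0.012, -0.1], 0.333, -1],
  [[0.036, 0.012, -0.25], 0.333, -1],
  [[0.036, 0.012, -0.4], 0.333, -1],
  [[0.036, 0.012, -0.4], 0.333, -1],
])

```text
clock: 14.72
position: [585.9, 185.5, 223.7]
ee_rot: [0.999, 0.052, -0.01, 0.0]
contact_force: [-0.6, -0.7, 0.6]
gripper_width: 84.9
```

```bash
python3 look.py v9.png scene 270 150 430 260 5
```

```text
14.775 [587.2 186.4 226.5] [0.5 0.5 0.4] 85.5
```

View pics/v9.png

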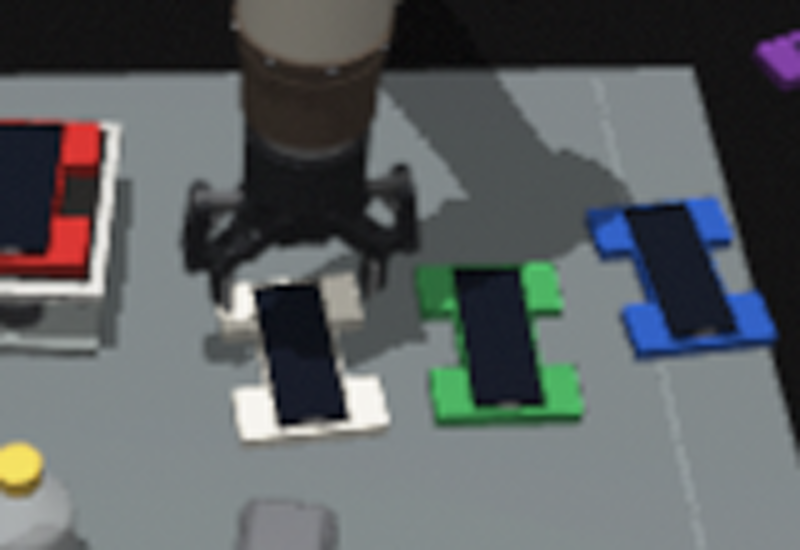

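Emit:
play_rows([
  [[0.001, 0.005, -0.1], 0, -1],
  [[0.001, 0.005, -0.15], 0, -1],
  [[0.001, 0.005, -0.163], 0, -1],
  [[0.001, 0.005, -0.163], 0, -1],
  [[0.001, 0.005, -0.163], 0, 1],
  [[0.001, 0.005, -0.163], 0, 1],
  [[0.001, 0.005, -0.163], 0, 1],
  [[0.001, 0.005, -0.163], 0, 1],
  [[0.001, 0.005, -0.163], 0, 1],
])

```text
clock: 15.9
position: [587.9, 188.2, 178.9]
ee_rot: [0.999, 0.053, -0.006, -0.001]
contact_force: [-0.3, 0.4, 5.6]
gripper_width: 49.7
```

Emit:
play_rows([
  [[0, 0, 0.1], 0, 1],
  [[0, 0, 0.3], 0, 1],
  [[0, 0, 0.43], 0, 1],
  [[-0.1, -0.2, 0.43], -0.1, 1],
  [[-0.2, -0.4, 0.43], -0.25, 1],
  [[-0.308, -0.613, 0.43], -0.336, 1],
  [[-0.308, -0.613, 0.4], -0.336, 1],
  [[-0.308, -0.613, 0.34], -0.336, 1],
  [[-0.308, -0.613, 0.31], -0.336, 1],
  [[-0.308, -0.613, 0.31], -0.336, 1],
])

```text
clock: 17.15
position: [495.7, 4.7, 271.0]
ee_rot: [0.999, -0.034, -0.007, -0.001]
contact_force: [0.0, -0.1, -1.3]
gripper_width: 49.6
```

```bash
python3 look.py v10.png scene 220 130 340 230 6
```

```text
17.2 [495.9   4.8 271.6] [-0.  -0.1 -1.7] 49.9
```

View pics/v10.png

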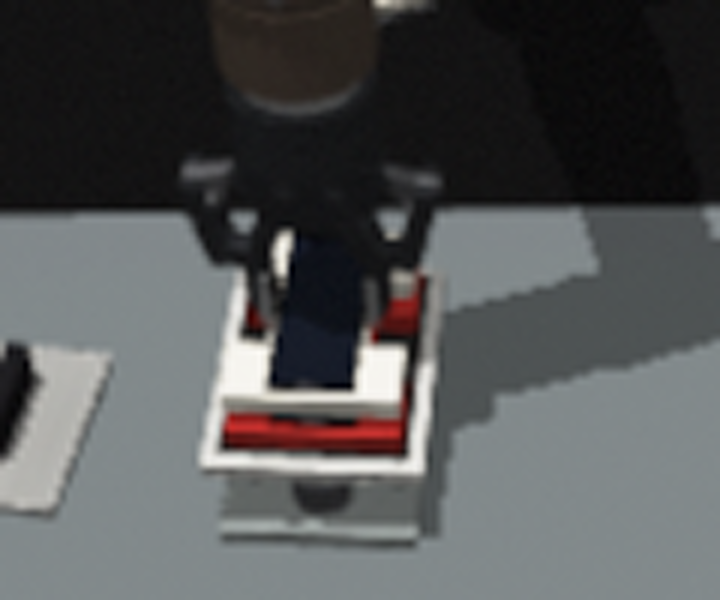

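Aligned over the red one. Lower by about 8 mm, then in small steps.

Emit:
play_rows([
  [[0, -0.002, -0.02], 0, 1],
  [[0, -0.002, -0.03], 0, 1],
  [[0, -0.002, -0.03], 0, 1],
])

```text
clock: 17.58
position: [495.9, 4.3, 262.4]
ee_rot: [0.999, -0.034, -0.007, -0.001]
contact_force: [0.1, 0.2, -0.9]
gripper_width: 49.4
```

Emit:
play_rows([
  [[0, 0, -0.007], 0, 1],
  [[0, 0, -0.007], 0, 1],
])

```text
clock: 17.82
position: [495.8, 4.2, 260.2]
ee_rot: [0.999, -0.034, -0.007, -0.001]
contact_force: [0.6, 0.9, -2.5]
gripper_width: 49.8
```

Emit:
play_rows([
  [[0, 0, -0.007], 0, 1],
  [[0, 0, -0.007], 0, 1],
])

```text
clock: 18.08
position: [495.9, 4.3, 260.0]
ee_rot: [0.999, -0.034, -0.006, -0.001]
contact_force: [-3.8, 0.9, 9.9]
gripper_width: 49.5
```

Emit:
play_rows([
  [[0, 0, 0.002], 0, 0.3],
  [[0, 0, 0.002], 0, -0.3],
  [[0, 0, 0.002], 0, -1],
  [[0, 0, 0.002], 0, -1],
  [[0, 0, 0.1], 0, -1],
  [[0, 0, 0.28], 0, -1],
  [[0.1, 0.2, 0.3], 0.167, -1],
  [[0.2, 0.4, 0.3], 0.167, -1],
  [[0.27, 0.6, 0.3], 0.167, -1],
  [[0.27, 0.8, 0.3], 0.167, -1],
  [[0.27, 0.98, 0.3], 0.167, -1],
  [[0.27, 0.98, 0.3], 0.167, -1],
])

```text
clock: 19.58
position: [576.6, 302.5, 348.7]
ee_rot: [1.0, 0.012, -0.006, -0.001]
contact_force: [-0.0, -0.5, -0.7]
gripper_width: 85.6
```

```bash
cat > run3.py <<'E'
from fit import *
import sys
G={'red':(426,184),'white':(590,188),'green':(575,321),'blue':(518,451)}
p=arm.get_image('top'); q=arm.get_image('scene')
for c in sys.argv[1:]:
  for n,pp in(('top',p),('scene',q)):
    x,y=G[c]; u=proj(pp,[x,y,10])[0]
    roi=(int(u[0]-24),int(u[1]-30),int(u[0]+24),int(u[1]+30)) if n=='top' else (int(u[0]-25),int(u[1]-22),int(u[0]+25),int(u[1]+22))
    try: m=cmask(pp,c,roi); print(c,n,m.sum(),np.round(fitmask(pp,m,I,[x,y,0],0,14,roi),3))
    except Exception as e: print(c,n,e)
for n,pp in(('t',p),('s',q)): cv2.imwrite(f'pics/r3{n}.png',cv2.cvtColor(pp['pixels'],cv2.COLOR_RGB2BGR))
E
python3 run3.py green blue;python3 look.py v11.png scene 220 130 440 250 3.5
```

```text
green top 575 [5.76287e+02 3.20490e+02 2.10000e-02 3.49000e-01]
green scene 853 [5.73601e+02 3.20876e+02 1.00000e-02 6.30000e-02]
blue top 102 [381.405 244.128   1.806   1.   ]
blue scene 789 [5.16081e+02 4.53933e+02 1.22000e-01 9.40000e-02]
19.725 [576.8 298.  349.4] [-0.7 -0.1 -0.2] 85.4
```

View pics/v11.png

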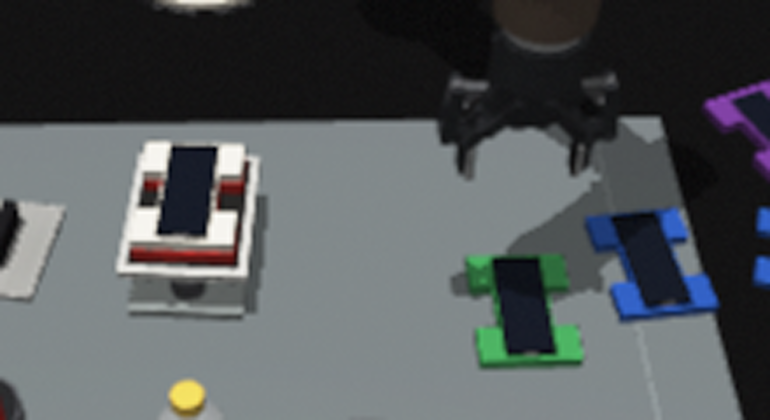

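Emit:
play_rows([
  [[0, 0.077, 0], 0, -1],
  [[0, 0.077, -0.2], 0, -1],
  [[0, 0.077, -0.4], 0, -1],
  [[0, 0.077, -0.4], 0, -1],
  [[0, 0.077, -0.4], 0, -1],
])

```text
clock: 20.35
position: [577.9, 321.6, 231.9]
ee_rot: [1.0, 0.01, -0.005, -0.001]
contact_force: [-0.1, 0.3, 1.0]
gripper_width: 85.5
```

```bash
python3 look.py v12.png scene 270 150 430 260 5
```

```text
20.4 [578.  321.8 232.9] [ 0.4 -0.3  0.7] 85.7
```

View pics/v12.png

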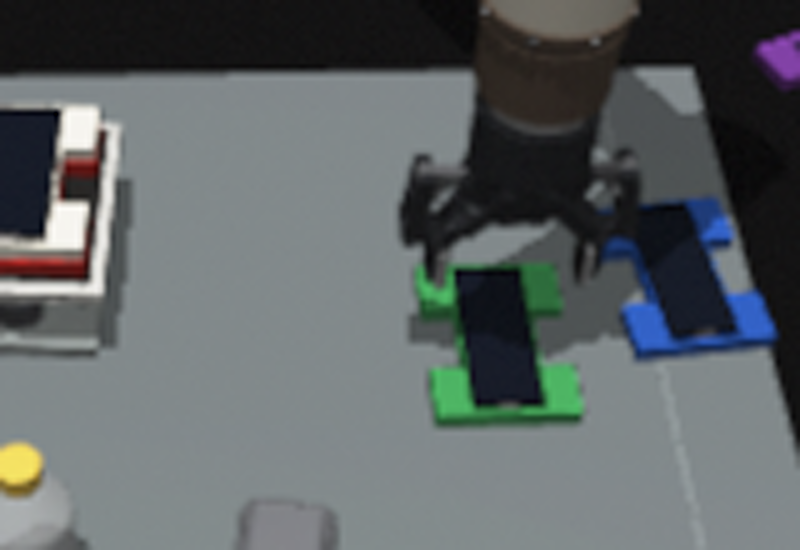

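Emit:
play_rows([
  [[-0.003, -0.003, -0.1], 0, -1],
  [[-0.003, -0.003, -0.16], 0, -1],
  [[-0.003, -0.003, -0.184], 0, -1],
  [[-0.003, -0.003, -0.184], 0, -1],
  [[-0.003, -0.003, -0.184], 0, 1],
  [[-0.003, -0.003, -0.184], 0, 1],
  [[-0.003, -0.003, -0.184], 0, 1],
  [[-0.003, -0.003, -0.184], 0, 1],
  [[-0.003, -0.003, -0.184], 0, 1],
])

```text
clock: 21.52
position: [577.5, 321.3, 179.0]
ee_rot: [1.0, 0.01, -0.003, -0.003]
contact_force: [-0.9, 0.6, 5.7]
gripper_width: 49.6
```

Emit:
play_rows([
  [[0, 0, 0.1], 0, 1],
  [[0, 0, 0.3], 0, 1],
  [[0, 0, 0.46], 0, 1],
  [[-0.05, -0.2, 0.46], -0.05, 1],
  [[-0.1, -0.4, 0.46], -0.1, 1],
  [[-0.15, -0.6, 0.46], -0.17, 1],
  [[-0.2, -0.8, 0.46], -0.17, 1],
  [[-0.25, -0.96, 0.46], -0.17, 1],
  [[-0.27, -1.0, 0.46], -0.17, 1],
  [[-0.27, -1.0, 0.46], -0.17, 1],
])

```text
clock: 22.78
position: [496.1, 20.8, 316.8]
ee_rot: [0.999, -0.035, -0.003, -0.003]
contact_force: [0.1, -0.4, -0.4]
gripper_width: 49.9
```

Emit:
play_rows([
  [[-0.001, -0.055, 0], 0, 1],
  [[-0.001, -0.055, -0.05], 0, 1],
  [[-0.001, -0.055, -0.1], 0, 1],
  [[-0.001, -0.055, -0.1], 0, 1],
  [[-0.001, -0.055, -0.1], 0, 1],
])

```text
clock: 23.4
position: [496.4, 4.7, 287.1]
ee_rot: [0.999, -0.035, -0.003, -0.003]
contact_force: [-0.5, 0.5, -1.4]
gripper_width: 49.5
```

```bash
python3 look.py v13.png scene 220 130 340 230 6
```

```text
23.45 [496.4   4.6 287.3] [-0.1  0.4 -1.5] 49.9
```

View pics/v13.png

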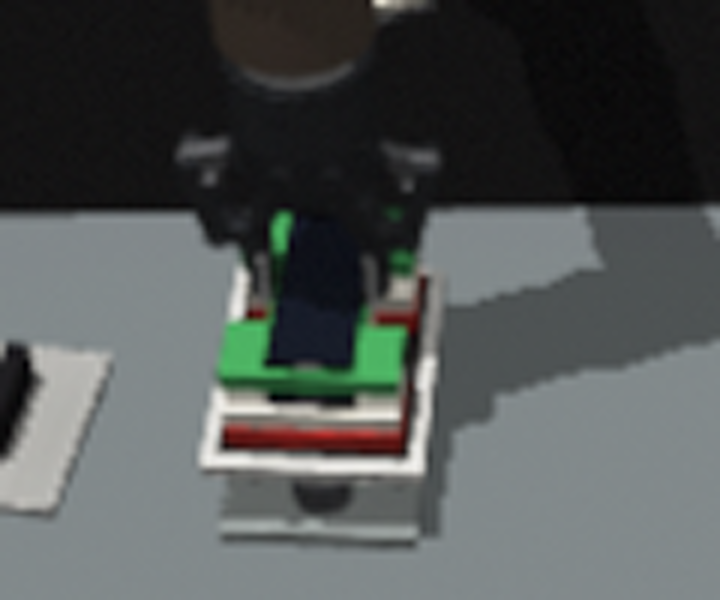

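Emit:
play_rows([
  [[-0.002, -0.002, -0.02], 0, 1],
  [[-0.002, -0.002, -0.036], 0, 1],
  [[-0.002, -0.002, -0.036], 0, 1],
])

```text
clock: 23.82
position: [495.6, 3.9, 276.1]
ee_rot: [0.999, -0.035, -0.003, -0.003]
contact_force: [-0.1, 0.1, -1.2]
gripper_width: 49.8
```

Emit:
play_rows([
  [[0, 0, -0.007], 0, 1],
  [[0, 0, -0.007], 0, 1],
])

```text
clock: 24.08
position: [495.7, 4.0, 274.0]
ee_rot: [0.999, -0.035, -0.003, -0.003]
contact_force: [0.3, -0.6, -0.1]
gripper_width: 49.6
```

Emit:
play_rows([
  [[0, 0, -0.006], 0, 1],
  [[0, 0, -0.006], 0, 1],
])

```text
clock: 24.32
position: [495.7, 4.0, 273.9]
ee_rot: [0.999, -0.034, -0.003, -0.003]
contact_force: [-4.7, 0.3, 10.3]
gripper_width: 49.7
```

Emit:
play_rows([
  [[0, 0, 0.002], 0, 0.3],
  [[0, 0, 0.002], 0, -0.3],
  [[0, 0, 0.002], 0, -1],
  [[0, 0, 0.002], 0, -1],
  [[0, 0, 0.1], 0, -1],
  [[0, 0, 0.25], 0, -1],
  [[0.02, 0.2, 0.27], 0.2, -1],
  [[0.04, 0.4, 0.27], 0.38, -1],
  [[0.06, 0.6, 0.27], 0.38, -1],
  [[0.077, 0.8, 0.27], 0.38, -1],
  [[0.077, 1.0, 0.27], 0.38, -1],
  [[0.077, 1.0, 0.27], 0.38, -1],
])

```text
clock: 25.82
position: [518.6, 307.8, 354.0]
ee_rot: [0.998, 0.067, -0.003, -0.002]
contact_force: [0.4, 0.3, -0.4]
gripper_width: 85.6
```

```bash
python3 run3.py blue;python3 look.py v14.png scene 220 130 440 250 3.5
```

```text
blue top 144 [5.20634e+02 4.56609e+02 1.54000e-01 4.03200e+00]
blue scene 764 [5.15663e+02 4.53478e+02 1.27000e-01 8.90000e-02]
25.975 [518.6 303.7 354.5] [ 0.5 -0.9  0.5] 85.5
```

View pics/v14.png

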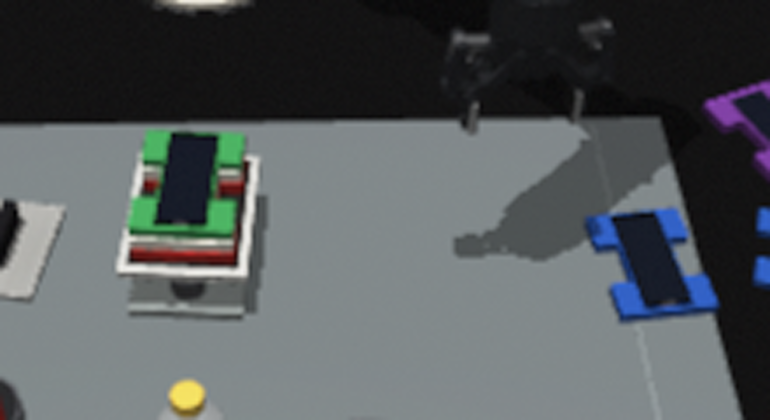

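Emit:
play_rows([
  [[0, 0.2, 0], 0, -1],
  [[0, 0.4, 0], 0, -1],
  [[0, 0.502, 0], 0, -1],
  [[0, 0.502, -0.2], 0, -1],
  [[0, 0.502, -0.4], 0, -1],
  [[0, 0.502, -0.4], 0, -1],
  [[0, 0.502, -0.4], 0, -1],
])

```text
clock: 26.85
position: [519.9, 454.2, 237.2]
ee_rot: [0.998, 0.065, -0.002, -0.003]
contact_force: [-0.2, -0.1, 0.5]
gripper_width: 85.5
```

```bash
python3 look.py v15.png scene 320 150 480 260 5
```

```text
26.9 [519.9 454.6 238.3] [ 1.  -0.6  1.3] 85.2
```

View pics/v15.png

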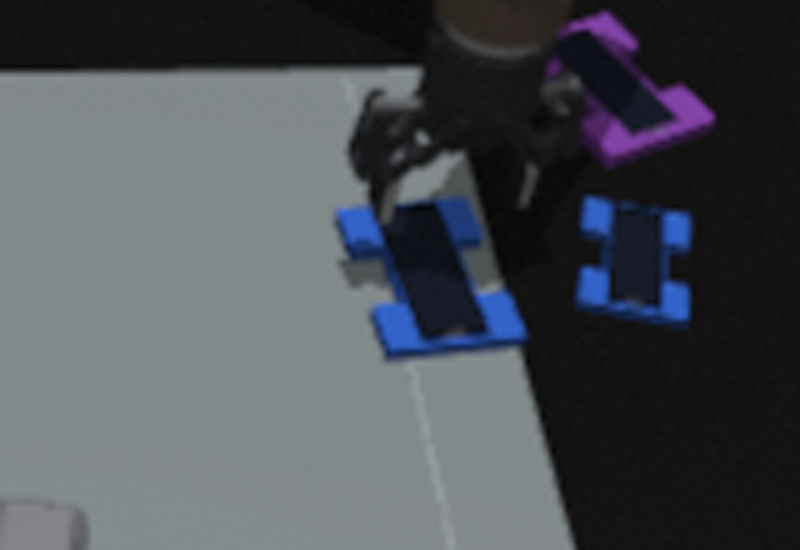

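Larger blue, centred. Descend 60 mm and grip.

Emit:
play_rows([
  [[-0.002, 0, -0.1], 0, -1],
  [[-0.002, 0, -0.17], 0, -1],
  [[-0.002, 0, -0.2], 0, -1],
  [[-0.002, 0, -0.2], 0, -1],
  [[-0.002, 0, -0.2], 0, 1],
  [[-0.002, 0, -0.2], 0, 1],
  [[-0.002, 0, -0.2], 0, 1],
  [[-0.002, 0, -0.2], 0, 1],
  [[-0.002, 0, -0.2], 0, 1],
])

```text
clock: 28.02
position: [519.6, 455.0, 180.1]
ee_rot: [0.998, 0.065, -0.0, -0.005]
contact_force: [-1.0, -0.5, 6.1]
gripper_width: 49.6
```

Emit:
play_rows([
  [[0, 0, 0.1], 0, 1],
  [[0, 0, 0.3], 0, 1],
  [[0, 0, 0.5], 0, 1],
  [[-0.02, -0.2, 0.5], -0.1, 1],
  [[-0.03, -0.4, 0.5], -0.2, 1],
  [[-0.05, -0.6, 0.5], -0.38, 1],
  [[-0.06, -0.8, 0.5], -0.38, 1],
  [[-0.08, -1.0, 0.5], -0.38, 1],
])

```text
clock: 29.02
position: [495.0, 153.1, 329.9]
ee_rot: [0.999, -0.034, 0.0, -0.005]
contact_force: [0.2, -0.7, -1.9]
gripper_width: 49.3
```

```bash
python3 look.py v16.png scene 220 110 440 250 3.5
```

```text
29.075 [492.8 147.7 329.4] [-3.4 -4.8 -2.3] 49.5
```

View pics/v16.png

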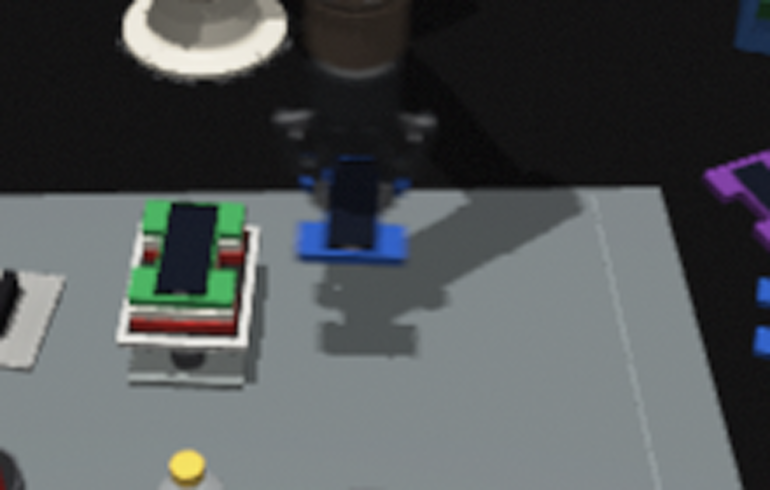

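Pile undisturbed. Shift +3 in x, −143.5 in y, hover at about 302.

Emit:
play_rows([
  [[0.009, -0.2, 0], 0, 1],
  [[0.009, -0.4, 0], 0, 1],
  [[0.009, -0.478, 0], 0, 1],
  [[0.009, -0.478, -0.05], 0, 1],
  [[0.009, -0.478, -0.09], 0, 1],
  [[0.009, -0.478, -0.09], 0, 1],
  [[0.009, -0.478, -0.09], 0, 1],
])

```text
clock: 29.95
position: [495.7, 4.7, 302.5]
ee_rot: [0.999, -0.036, -0.002, -0.003]
contact_force: [0.9, -0.9, -0.8]
gripper_width: 49.2
```

```bash
python3 look.py v17.png scene 220 120 340 230 5
```

```text
30.0 [495.7   4.7 302.7] [-0.1 -0.3 -0.8] 49.3
```

View pics/v17.png

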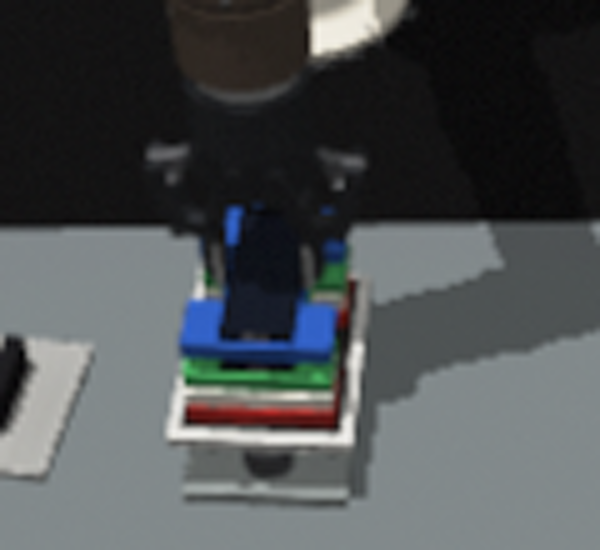

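Emit:
play_rows([
  [[0, -0.002, -0.02], 0, 1],
  [[0, -0.002, -0.037], 0, 1],
  [[0, -0.002, -0.037], 0, 1],
])

```text
clock: 30.38
position: [495.5, 4.1, 291.0]
ee_rot: [0.999, -0.036, -0.003, -0.003]
contact_force: [0.7, 1.3, -1.1]
gripper_width: 49.3
```

Emit:
play_rows([
  [[0, 0, -0.007], 0, 1],
  [[0, 0, -0.007], 0, 1],
])

```text
clock: 30.62
position: [495.7, 4.2, 289.3]
ee_rot: [0.999, -0.036, -0.002, -0.003]
contact_force: [-0.2, -0.3, 0.3]
gripper_width: 49.4
```

Emit:
play_rows([
  [[0, 0, -0.006], 0, 1],
  [[0, 0, -0.006], 0, 1],
])

```text
clock: 30.88
position: [495.6, 4.2, 289.1]
ee_rot: [0.999, -0.036, -0.002, -0.003]
contact_force: [-4.6, -0.1, 10.8]
gripper_width: 49.3
```

Emit:
play_rows([
  [[0, 0, 0.002], 0, 0.3],
  [[0, 0, 0.002], 0, -0.3],
  [[0, 0, 0.002], 0, -1],
  [[0, 0, 0.002], 0, -1],
  [[0, 0, 0.1], 0, -1],
  [[0, 0, 0.2], 0, -1],
  [[-0.02, -0.2, 0.2], -0.1, -1],
  [[-0.04, -0.4, 0.2], -0.2, -1],
  [[-0.04, -0.62, 0.2], -0.2, -1],
  [[-0.04, -0.62, 0.2], -0.2, -1],
])

```text
clock: 32.12
position: [483.2, -185.1, 348.7]
ee_rot: [0.996, -0.091, -0.002, -0.003]
contact_force: [0.3, 0.4, -1.0]
gripper_width: 85.6
```

```bash
python3 look.py v18.png scene 140 110 360 250 3.5 ; python3 look.py v18t.png top 320 170 460 260 5
```

```text
32.175 [ 483.3 -183.9  348.7] [-0.9  0.6  0.7] 85.7
32.225 [ 483.5 -182.6  348.7] [-0.4 -0.2 -0.5] 85.0
```

View pics/v18.png

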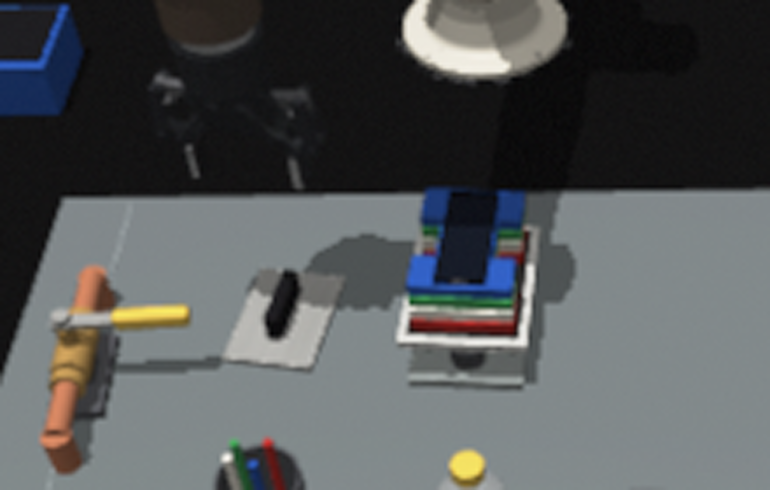

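View pics/v18t.png

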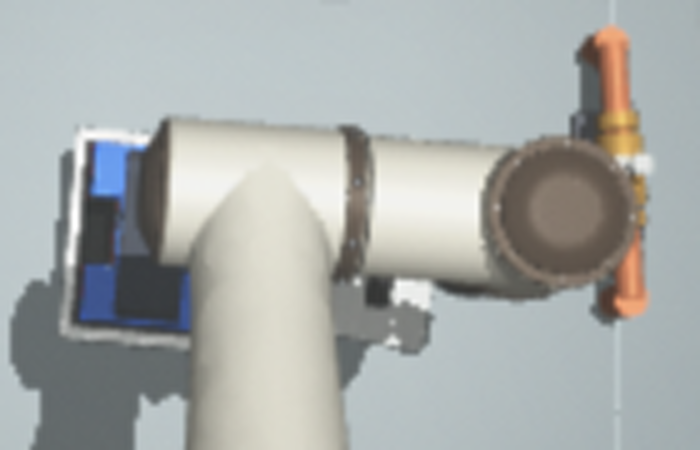

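Emit:
play_rows([
  [[0, 0, -0.2], 0, -1],
  [[0, 0, -0.36], 0, -1],
  [[0, 0, -0.36], 0, -1],
  [[0, 0, -0.36], 0, -1],
])

```text
clock: 32.72
position: [484.7, -181.8, 242.4]
ee_rot: [0.996, -0.088, -0.001, -0.003]
contact_force: [-0.2, 1.0, 1.4]
gripper_width: 85.5
```

```bash
python3 look.py v19.png scene 180 120 300 230 6
python3 - <<'E'
from fit import *
p=arm.get_image('scene')
u=proj(p,[496,4,116])[0]; roi=(int(u[0]-28),int(u[1]-26),int(u[0]+28),int(u[1]+20))
m=cmask(p,'blue',roi); print(m.sum(),np.round(fitmask(p,m,I,[496,4,-7],109,14,roi),3))
cv2.imwrite('pics/bm.png',m[roi[1]:roi[3],roi[0]:roi[2]]*255)
E
```

```text
32.775 [ 484.7 -182.   242.9] [ 0.1 -0.2 -1. ] 85.3
830 [ 4.92156e+02  4.66300e+00 -6.40000e-02  9.40000e-02]
```

View pics/v19.png

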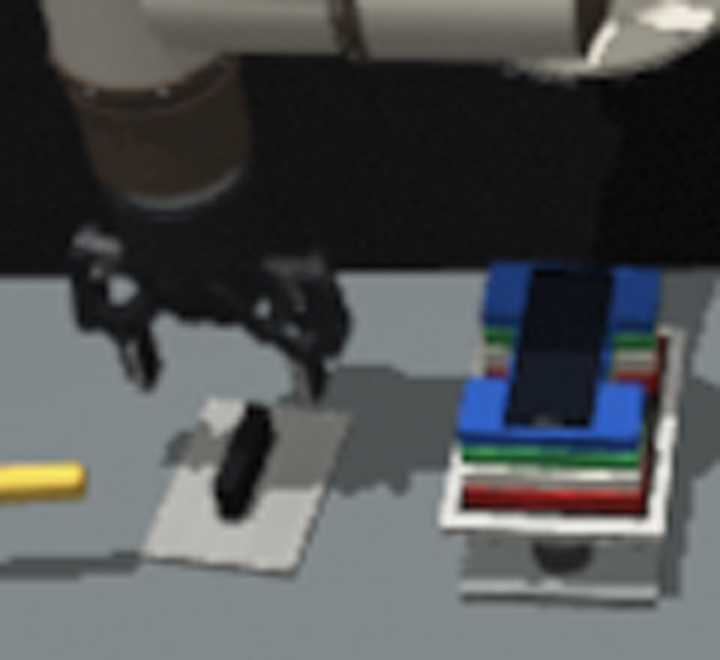

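Emit:
play_rows([
  [[-0.003, -0.002, -0.1], 0, -1],
  [[-0.003, -0.002, -0.17], 0, -1],
  [[-0.003, -0.002, -0.188], 0, -1],
  [[-0.003, -0.002, -0.188], 0, -1],
  [[-0.003, -0.002, -0.188], 0, 1],
  [[-0.003, -0.002, -0.188], 0, 1],
  [[-0.003, -0.002, -0.188], 0, 1],
  [[-0.003, -0.002, -0.188], 0, 1],
  [[-0.003, -0.002, -0.188], 0, 1],
  [[-0.003, -0.002, -0.188], 0, 1],
])

```text
clock: 34.08
position: [483.8, -182.8, 187.1]
ee_rot: [0.996, -0.088, 0.0, -0.003]
contact_force: [-0.3, -0.4, 4.9]
gripper_width: 15.0
```

```bash
python3 look.py v20.png scene 180 120 300 230 6
```

```text
34.125 [ 483.8 -182.8  187.1] [-0.3  0.2  6.5] 15.2
```

View pics/v20.png

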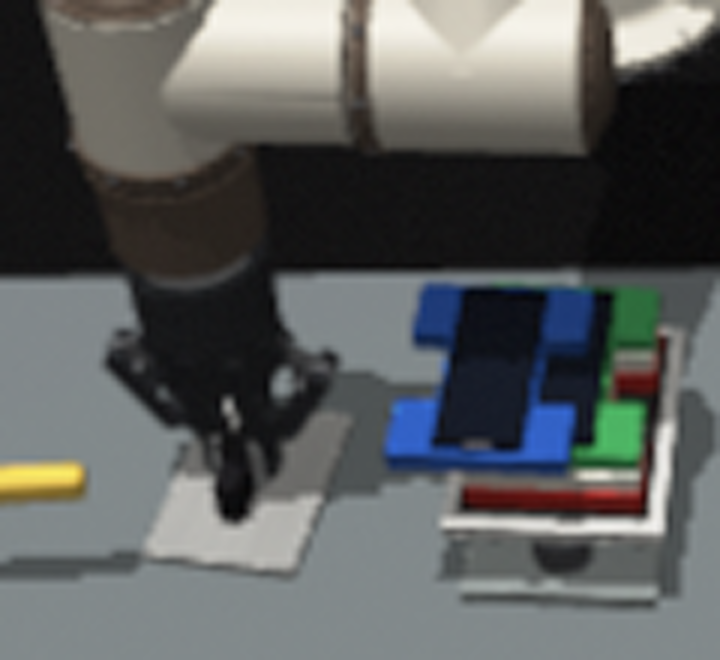

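Emit:
play_rows([
  [[0, 0, 0], 0, -1],
  [[0, 0, 0], 0, -1],
  [[0, 0, 0], 0, -1],
  [[0, 0, 0.2], 0, -1],
  [[0, 0, 0.4], 0, -1],
  [[0, 0, 0.6], 0, -1],
  [[0, 0.2, 0.68], 0.2, -1],
  [[0, 0.4, 0.68], 0.2, -1],
  [[0, 0.6, 0.68], 0.2, -1],
  [[0, 0.8, 0.68], 0.2, -1],
  [[0, 1.0, 0.68], 0.2, -1],
  [[0, 1.0, 0.68], 0.2, -1],
])

```text
clock: 35.62
position: [483.7, 120.6, 390.9]
ee_rot: [0.999, -0.033, 0.0, -0.003]
contact_force: [-0.2, -0.5, -0.3]
gripper_width: 85.3
```

Emit:
play_rows([
  [[0.1, 0.4, 0], 0, -1],
  [[0.1, 0.4, 0], 0, -1],
  [[0.1, 0.4, 0], 0, -1],
])

```text
clock: 36.0
position: [514.4, 243.0, 389.8]
ee_rot: [0.999, -0.032, -0.0, -0.003]
contact_force: [-1.1, 0.3, -0.5]
gripper_width: 85.0
```

Run:
```python
from fit import *
import pickle
P={n:arm.get_image(n) for n in('top','scene')}; pickle.dump(P,open('p1.pkl','wb'))
o=[]
for n in P:
    p=P[n]; u=proj(p,[496,-20,116])[0]
    roi=(int(u[0]-30),int(u[1]-32),int(u[0]+38),int(u[1]+32)) if n=='top' else (int(u[0]-38),int(u[1]-28),int(u[0]+28),int(u[1]+28))
    m=cmask(p,'blue',roi); print(n,m.sum(),np.round(fitmask(p,m,I,[496,-25,-7],109,14,roi),3))
    u0,v0,u1,v1=roi
    o.append(cv2.resize(np.hstack([cv2.cvtColor(p['pixels'],cv2.COLOR_RGB2BGR)[v0:v1,u0:u1],cv2.cvtColor(m[v0:v1,u0:u1]*255,cv2.COLOR_GRAY2BGR)]),(700,295),interpolation=cv2.INTER_CUBIC))
cv2.imwrite('pics/k.png',np.vstack(o))
```

```text
top 873 [ 5.09603e+02 -2.97530e+01 -6.10000e-02  1.41000e-01]
scene 876 [ 5.07507e+02 -3.17130e+01 -7.70000e-02  1.24000e-01]
```

View pics/k.png

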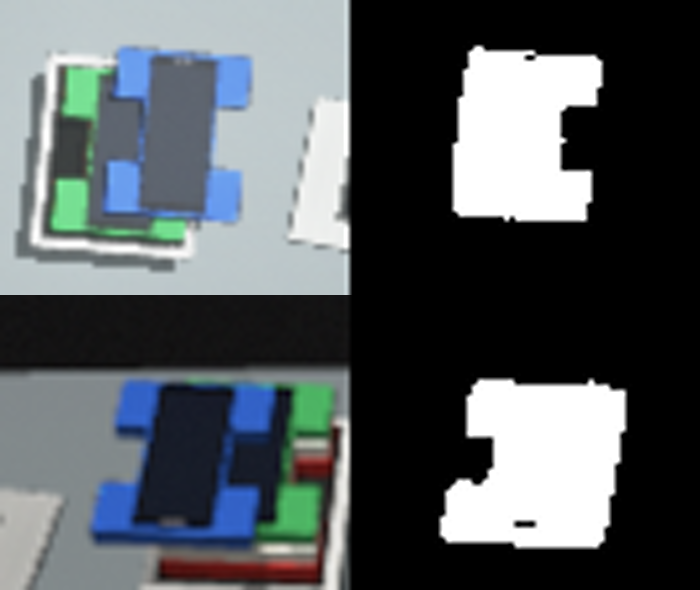

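```bash
python3 - <<'E'
from fit import *
import pickle
from scipy.optimize import least_squares
P=pickle.load(open('p1.pkl','rb'))
def roi(n):
    u=proj(P[n],[496,-20,116])[0]
    return (int(u[0]-30),int(u[1]-32),68,64) if n=='top' else (int(u[0]-38),int(u[1]-28),66,56)
def cv(n,q,dy=0):
    r=roi(n); q=np.array(q,float)-[0,dy]; return (q+.5)/[350/r[2],295/r[3]]-.5+r[:2]
t=cv('top',[(119,46),(251,56),(240,222),(105,212)]); s=cv('scene',[(120,381),(275,383),(257,532),(95,528)],295)
sg=np.array([(1,1),(1,-1),(-1,-1),(-1,1)])*[66,48]; ss=np.array([(-1,-1),(-1,1),(1,1),(1,-1)])*[66,48]
for lab,w in(('top',(1,0)),('scene',(0,1)),('both',(1,1))):
    f=lambda v:np.r_[w[0]*np.ravel(proj(P['top'],np.c_[place(sg,*v),[123]*4])-t),w[1]*np.ravel(proj(P['scene'],np.c_[place(ss,*v),[123]*4])-s)]
    r=least_squares(f,[500,-30,0],x_scale=[1,1,.01]); print(lab,r.x.round(3),np.abs(r.fun).max().round(2))
E
python3 look.py v21.png top 320 170 420 260 7
```

```text
top [ 5.10204e+02 -3.22220e+01 -6.20000e-02] 0.19
scene [ 5.08868e+02 -3.07700e+01 -4.10000e-02] 0.42
both [ 5.09638e+02 -3.13470e+01 -5.10000e-02] 0.59
36.15 [513.6 239.6 390.4] [-0.3  0.3  0.1] 85.1
```

View pics/v21.png

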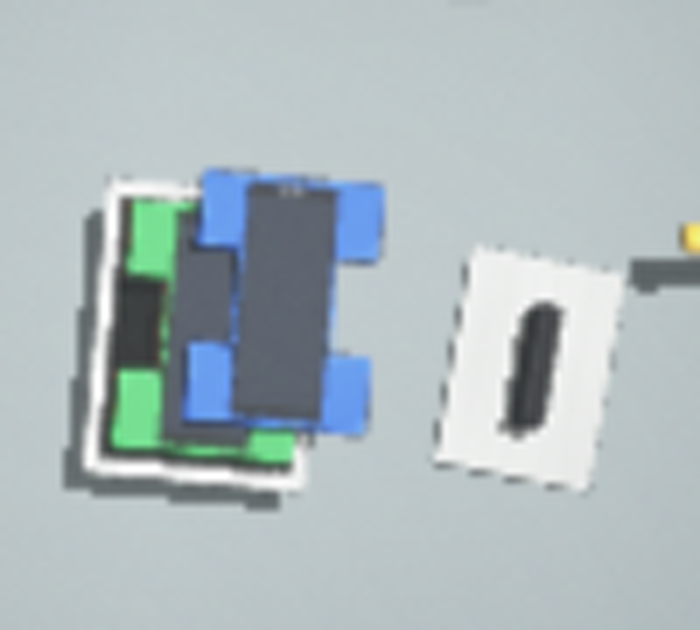

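Emit:
play_rows([
  [[-0.012, -0.2, 0], 0, -1],
  [[-0.012, -0.4, 0], 0, -1],
  [[-0.012, -0.6, 0], 0, -1],
  [[-0.012, -0.8, 0], 0, -1],
  [[-0.012, -0.904, 0], 0, -1],
  [[-0.012, -0.904, -0.1], 0, -1],
  [[-0.012, -0.904, -0.2], 0, -1],
  [[-0.012, -0.904, -0.2], 0, -1],
  [[-0.012, -0.904, -0.2], 0, -1],
])

```text
clock: 37.28
position: [510.0, -32.2, 331.7]
ee_rot: [0.999, -0.034, 0.001, -0.003]
contact_force: [0.6, 0.4, 0.5]
gripper_width: 85.5
```

```bash
python3 look.py v22.png scene 200 110 320 220 6
```

```text
37.325 [510.2 -31.9 332. ] [-0.4  0.3 -0. ] 85.2
```

View pics/v22.png

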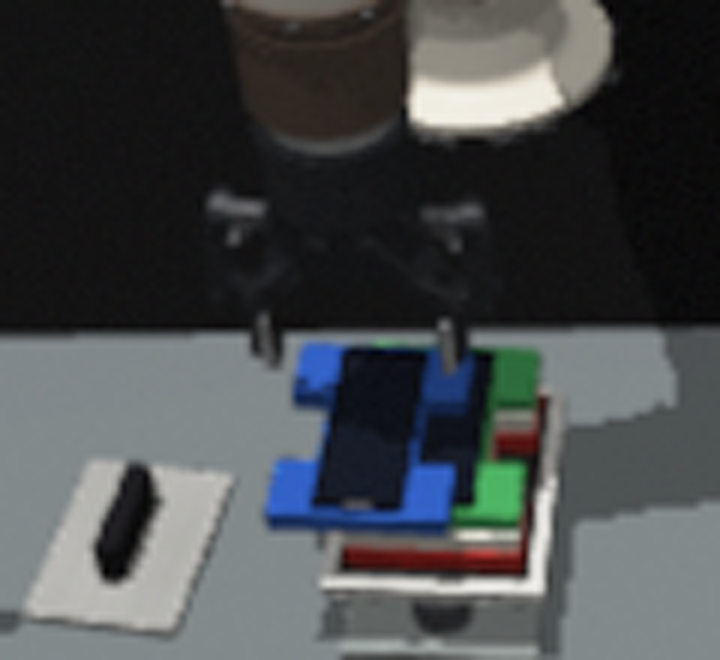

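Emit:
play_rows([
  [[0, 0, -0.07], 0, -1],
  [[0, 0, -0.12], 0, -1],
  [[0, 0, -0.14], 0, -1],
  [[0, 0, -0.14], 0, -1],
])

```text
clock: 37.83
position: [510.3, -31.9, 289.9]
ee_rot: [0.999, -0.034, 0.001, -0.003]
contact_force: [0.6, -1.0, 0.2]
gripper_width: 85.4
```

Emit:
play_rows([
  [[0, 0, 0], 0, 0.2],
  [[0, 0, 0], 0, 0.4],
  [[0, 0, 0], 0, 1],
  [[0, 0, 0], 0, 1],
  [[0, 0, 0], 0, 1],
])

```text
clock: 38.45
position: [510.6, -31.9, 291.1]
ee_rot: [0.999, -0.033, 0.002, -0.003]
contact_force: [-1.7, 0.0, 6.0]
gripper_width: 49.3
```

```bash
python3 look.py v23.png scene 200 110 320 220 6
```

```text
38.5 [510.5 -31.9 291.1] [-1.5 -0.3  5.3] 49.0
```

View pics/v23.png

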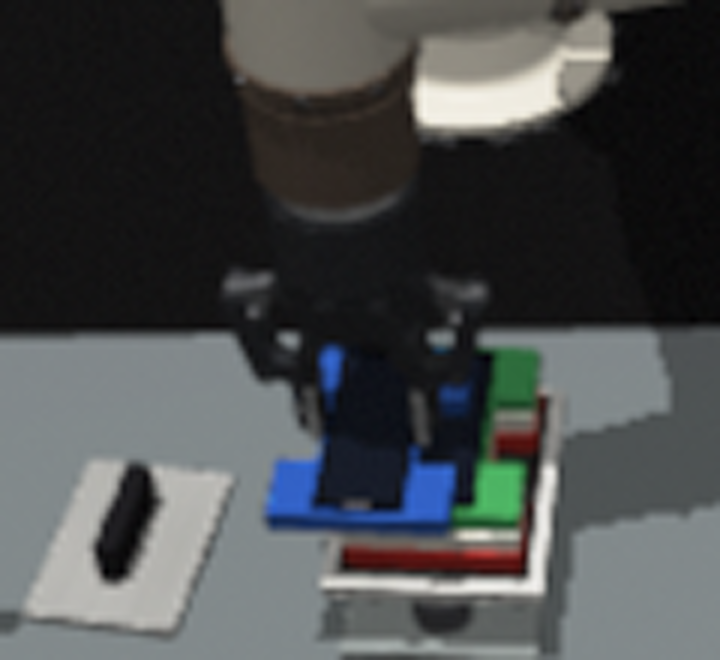

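Emit:
play_rows([
  [[0, 0, 0.03], 0, 1],
  [[0, 0, 0.06], 0, 1],
  [[0, 0, 0.06], 0, 1],
  [[-0.049, 0.12, 0.06], 0, 1],
  [[-0.049, 0.12, 0.06], 0, 1],
  [[-0.049, 0.12, 0.04], 0, 1],
  [[-0.049, 0.12, 0.02], 0, 1],
  [[-0.049, 0.12, 0.02], 0, 1],
])

```text
clock: 39.5
position: [495.8, 3.6, 296.1]
ee_rot: [0.999, -0.034, 0.001, -0.002]
contact_force: [0.2, -0.9, -1.6]
gripper_width: 48.9
```

```bash
python3 look.py v24.png scene 200 110 320 220 6
```

```text
39.55 [495.9   3.7 296.5] [ 0.8  0.2 -1.9] 48.8
```

View pics/v24.png

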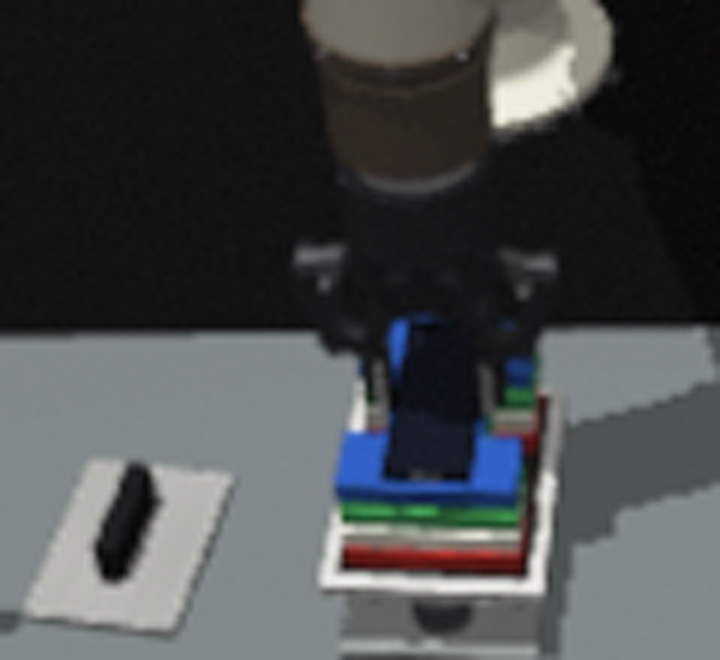

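Emit:
play_rows([
  [[0, 0.002, -0.014], 0, 1],
  [[0, 0.002, -0.014], 0, 1],
])

```text
clock: 39.8
position: [495.8, 4.2, 291.9]
ee_rot: [0.999, -0.034, 0.001, -0.002]
contact_force: [-0.1, 1.4, -1.4]
gripper_width: 49.1
```

Emit:
play_rows([
  [[0, 0, -0.007], 0, 1],
  [[0, 0, -0.007], 0, 1],
])

```text
clock: 40.05
position: [496.0, 4.2, 291.1]
ee_rot: [0.999, -0.034, 0.001, -0.002]
contact_force: [-2.4, 0.1, 5.6]
gripper_width: 48.9
```

Emit:
play_rows([
  [[0, 0, -0.004], 0, 1],
  [[0, 0, -0.004], 0, 1],
])

```text
clock: 40.3
position: [495.9, 4.2, 291.2]
ee_rot: [0.999, -0.034, 0.002, -0.002]
contact_force: [-2.8, 1.6, 6.0]
gripper_width: 48.8
```

Emit:
play_rows([
  [[0, 0, 0.002], 0, 0.3],
  [[0, 0, 0.002], 0, -0.3],
  [[0, 0, 0.002], 0, -1],
  [[0, 0, 0.002], 0, -1],
  [[0, 0, 0.1], 0, -1],
  [[0, 0, 0.2], 0, -1],
  [[-0.02, -0.2, 0.2], -0.1, -1],
  [[-0.04, -0.4, 0.2], -0.2, -1],
  [[-0.04, -0.622, 0.2], -0.2, -1],
  [[-0.04, -0.622, 0.2], -0.2, -1],
  [[-0.04, -0.622, 0.1], -0.2, -1],
  [[-0.04, -0.622, 0.0], -0.2, -1],
])

```text
clock: 41.8
position: [484.0, -182.0, 290.7]
ee_rot: [0.996, -0.086, 0.002, -0.002]
contact_force: [0.3, 0.7, -0.3]
gripper_width: 85.1
```

Emit:
play_rows([
  [[0, 0, -0.15], 0, -1],
  [[0, 0, -0.15], 0, -1],
  [[0, 0, -0.15], 0, -1],
])

```text
clock: 42.18
position: [484.9, -181.7, 247.0]
ee_rot: [0.996, -0.085, 0.003, -0.002]
contact_force: [0.1, -0.5, 0.8]
gripper_width: 85.9
```

```bash
python3 look.py v25.png scene 180 120 300 230 6
```

```text
42.225 [ 485.  -181.8  247.5] [ 0.7  0.3 -0.7] 85.4
```

View pics/v25.png

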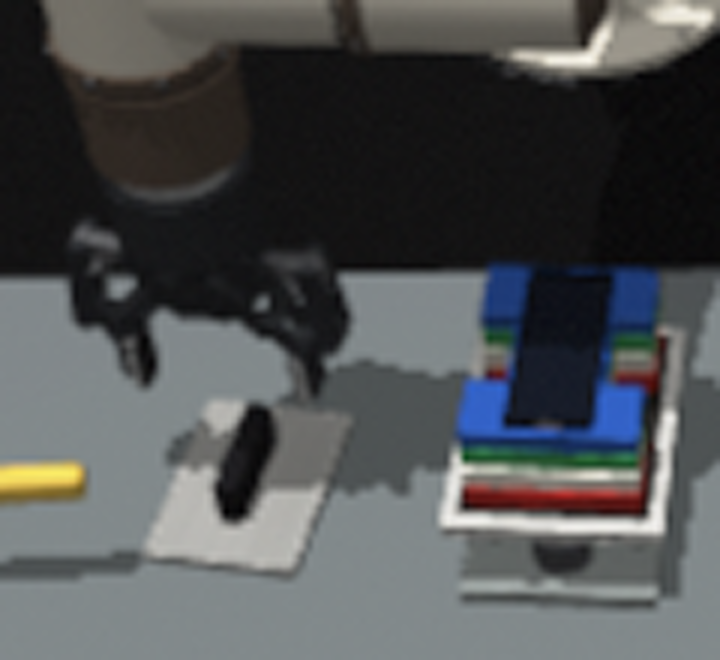

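Pile restored. Descend to 187 and grip the bar.

Emit:
play_rows([
  [[-0.004, -0.003, -0.1], 0, -1],
  [[-0.004, -0.003, -0.18], -0.01, -1],
  [[-0.004, -0.003, -0.204], -0.01, -1],
  [[-0.004, -0.003, -0.204], -0.01, -1],
  [[-0.004, -0.003, -0.204], -0.01, 1],
  [[-0.004, -0.003, -0.204], -0.01, 1],
  [[-0.004, -0.003, -0.204], -0.01, 1],
  [[-0.004, -0.003, -0.204], -0.01, 1],
  [[-0.004, -0.003, -0.204], -0.01, 1],
  [[-0.004, -0.003, -0.204], -0.01, 1],
])

```text
clock: 43.48
position: [483.9, -182.6, 186.7]
ee_rot: [0.996, -0.088, 0.004, -0.002]
contact_force: [-0.9, 3.8, 5.2]
gripper_width: 15.1
```

Emit:
play_rows([
  [[0, 0, 0.1], 0, 1],
  [[0, 0, 0.3], 0, 1],
  [[0, 0, 0.5], 0, 1],
  [[0, 0, 0.54], 0, 1],
  [[0.01, 0.2, 0.54], 0.1, 1],
  [[0.03, 0.4, 0.54], 0.203, 1],
  [[0.04, 0.6, 0.54], 0.203, 1],
  [[0.04, 0.622, 0.52], 0.203, 1],
  [[0.04, 0.622, 0.47], 0.203, 1],
  [[0.04, 0.622, 0.46], 0.203, 1],
  [[0.04, 0.622, 0.46], 0.203, 1],
])

```text
clock: 44.85
position: [495.5, 3.3, 323.3]
ee_rot: [0.999, -0.035, 0.003, -0.002]
contact_force: [-0.0, 0.3, -7.5]
gripper_width: 14.9
```

```bash
python3 look.py v26.png scene 210 110 330 220 6
```

```text
44.9 [495.8   3.4 324. ] [-0.1 -0.6 -6.9] 14.6
```

View pics/v26.png

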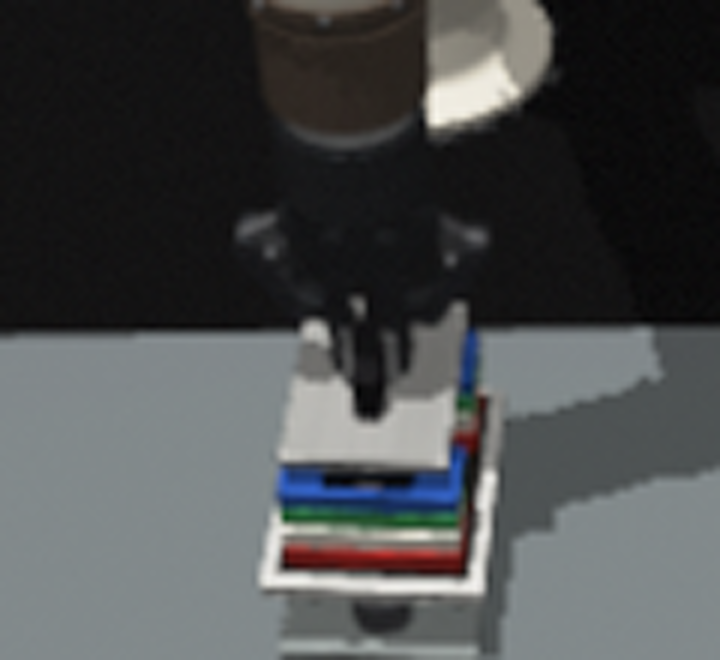

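Emit:
play_rows([
  [[0, 0.005, -0.02], 0, 1],
  [[0, 0.005, -0.038], 0, 1],
  [[0, 0.005, -0.038], 0, 1],
])

```text
clock: 45.28
position: [495.6, 4.8, 312.0]
ee_rot: [0.999, -0.035, 0.003, -0.002]
contact_force: [0.3, 0.1, -7.1]
gripper_width: 14.9
```

Emit:
play_rows([
  [[0, 0, -0.006], 0, 1],
  [[0, 0, -0.006], 0, 1],
])

```text
clock: 45.52
position: [495.5, 4.8, 310.2]
ee_rot: [0.999, -0.035, 0.003, -0.002]
contact_force: [-0.9, 0.3, -7.6]
gripper_width: 14.9
```

Emit:
play_rows([
  [[0, 0, -0.006], 0, 1],
  [[0, 0, -0.006], 0, 1],
])

```text
clock: 45.78
position: [495.6, 4.8, 309.8]
ee_rot: [0.999, -0.035, 0.003, -0.002]
contact_force: [-4.4, 1.7, 3.6]
gripper_width: 15.2
```

Emit:
play_rows([
  [[0, 0, -0.002], 0, 1],
  [[0, 0, -0.002], 0, 1],
  [[0, 0, 0.001], 0, 0.6],
  [[0, 0, 0.001], 0, 0.2],
  [[0, 0, 0.001], 0, -0.4],
  [[0, 0, 0.001], 0, -1],
  [[0, 0, 0.001], 0, -1],
  [[0, 0, 0.1], 0, -1],
  [[0, 0, 0.2], 0, -1],
  [[0, 0.2, 0.25], 0, -1],
  [[0, 0.4, 0.25], 0, -1],
  [[0, 0.55, 0.25], 0, -1],
])

```text
clock: 47.28
position: [495.4, 171.8, 385.3]
ee_rot: [0.999, -0.035, 0.004, -0.002]
contact_force: [1.3, -0.0, 0.3]
gripper_width: 85.2
```

```bash
python3 look.py v27.png scene 210 120 300 220 4 top 320 180 410 260 4; python3 look.py v27v.png scene 100 100 420 300 2.4
```

```text
47.375 [495.7 173.3 384.7] [-0.4 -0.1 -0.4] 85.7
47.425 [495.5 171.7 384.6] [ 0.5 -0.   0.3] 85.2
```

View pics/v27.png

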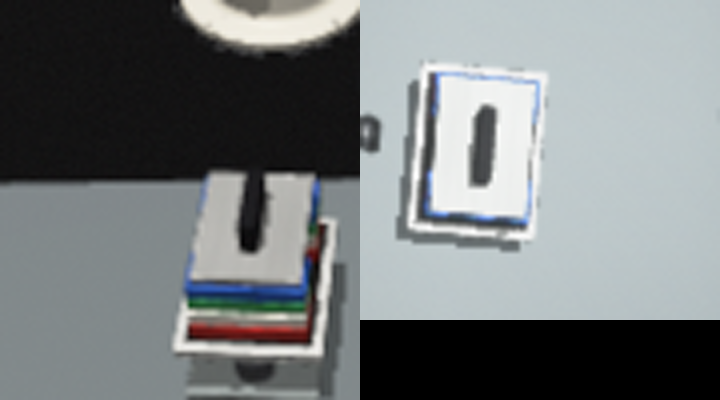

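View pics/v27v.png

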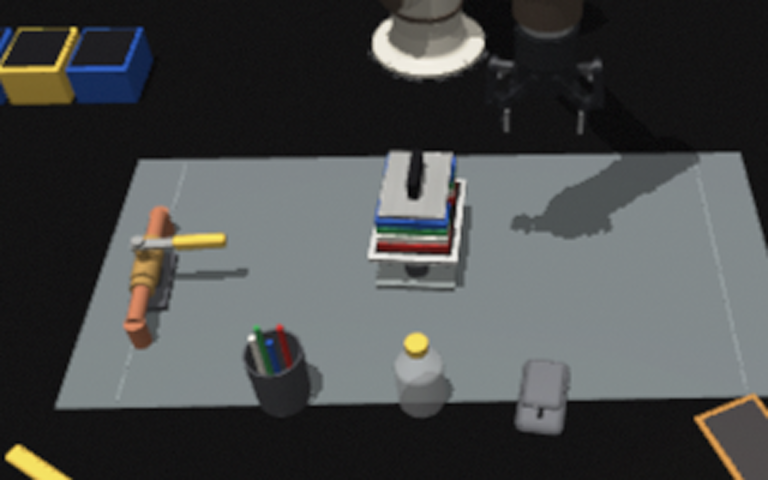

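Run:
```python
from h import *
p=shot('top');q=shot('scene')
for n in('pencup','bottle','valve_grip','valve'):
    for k in(p,q): print(n,[(np.round(d['centre'],0).tolist(),round(d['conf'],2)) for d in arm.look_for(n,k)][:2])
```

```text
pencup [([742.0, -160.0, 58.0], 0.82)]
pencup [([759.0, -154.0, 65.0], 0.8)]
bottle [([744.0, 18.0, 82.0], 0.51)]
bottle [([772.0, 21.0, 75.0], 0.56)]
valve_grip []
valve_grip [([514.0, 8.0, 129.0], 0.72), ([560.0, -303.0, 89.0], 0.49)]
valve [([553.0, -306.0, 88.0], 0.48)]
valve [([557.0, -301.0, 89.0], 0.47)]
```

Emit:
play_rows([
  [[0.06, -0.2, 0.05], 0, 1],
  [[0.12, -0.4, 0.05], 0, 1],
  [[0.18, -0.6, 0.05], 0, 1],
  [[0.25, -0.8, 0.05], 0, 1],
  [[0.315, -1.0, 0.05], 0, 1],
  [[0.315, -1.0, 0.05], 0, 1],
])

```text
clock: 48.68
position: [590.7, -134.7, 399.1]
ee_rot: [0.999, -0.038, 0.003, -0.002]
contact_force: [0.5, 0.9, -0.8]
gripper_width: 0.4
```

Emit:
play_rows([
  [[0, -0.2, 0], 0.12, 1],
  [[0, -0.4, 0], 0.12, 1],
  [[0, -0.484, 0], 0.12, 1],
  [[0, -0.484, -0.1], 0.12, 1],
  [[0, -0.484, -0.3], 0.12, 1],
  [[0, -0.484, -0.45], 0.12, 1],
  [[0, -0.484, -0.513], 0.12, 1],
  [[0, -0.484, -0.513], 0.12, 1],
])

```text
clock: 49.68
position: [590.2, -279.1, 243.3]
ee_rot: [1.0, -0.007, 0.001, -0.002]
contact_force: [0.1, 0.0, -0.3]
gripper_width: 0.0
```

```bash
python3 look.py v28.png scene 130 130 290 250 5
```

```text
49.725 [ 590.9 -279.3  245.1] [-0.1 -0.   0.8] 0.2
```

View pics/v28.png

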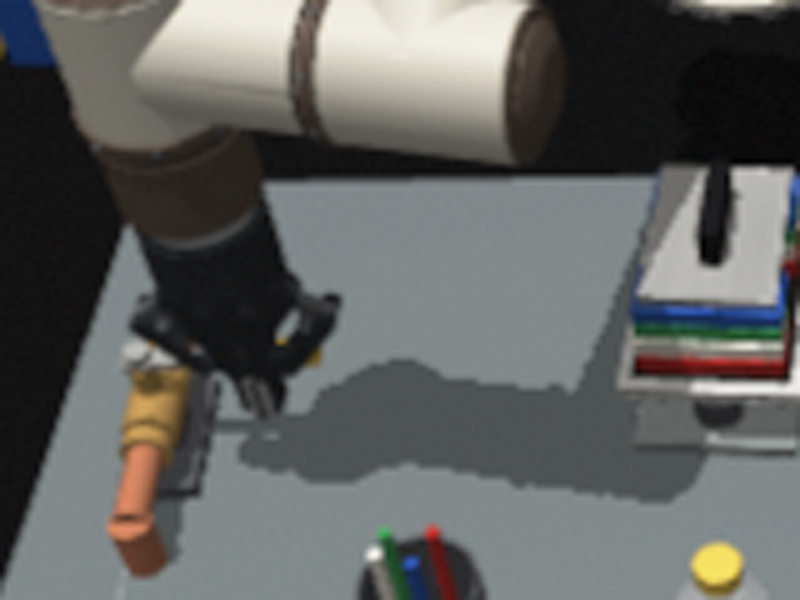

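Emit:
play_rows([
  [[-0.056, -0.006, 0], 0, 1],
  [[-0.1, -0.003, 0], 0, 1],
  [[-0.14, -0.002, 0], 0, 1],
  [[-0.18, -0.008, 0], 0, 1],
  [[-0.213, -0.019, 0], 0, 1],
  [[-0.248, -0.036, 0], 0, 1],
  [[-0.278, -0.056, 0], 0, 1],
  [[-0.308, -0.08, 0], 0, 1],
  [[-0.333, -0.107, 0], 0, 1],
  [[-0.373, -0.169, 0], 0, 1],
  [[-0.39, -0.205, 0], 0, 1],
  [[-0.39, -0.205, 0], 0, 1],
])

```text
clock: 51.22
position: [472.8, -341.6, 244.6]
ee_rot: [1.0, -0.007, 0.001, -0.002]
contact_force: [-0.7, -0.1, -0.8]
gripper_width: 0.3
```

```bash
python3 look.py v29.png scene 130 130 290 250 5
```

```text
51.275 [ 473.1 -341.2  244.6] [-0.1 -0.   0.2] 0.2
```

View pics/v29.png

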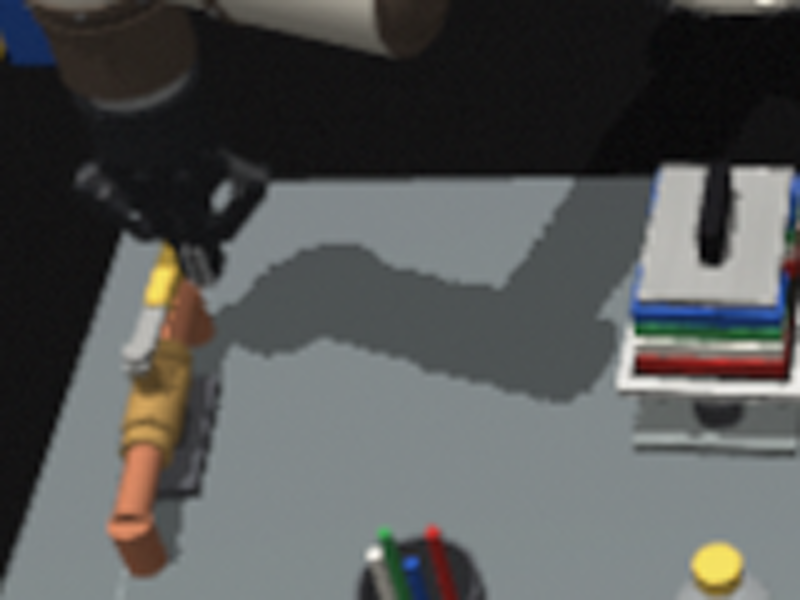

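Now push −y in small steps until the stop resists.

Emit:
play_rows([
  [[0, -0.012, 0], 0, 1],
  [[0, -0.02, 0], 0, 1],
  [[0, -0.02, 0], 0, 1],
])

```text
clock: 51.65
position: [473.0, -347.1, 244.4]
ee_rot: [1.0, -0.007, 0.001, -0.002]
contact_force: [-0.8, 1.0, -0.2]
gripper_width: 0.3
```

Emit:
play_rows([
  [[0, -0.01, 0], 0, 1],
  [[0, -0.018, 0], 0, 1],
  [[0, -0.018, 0], 0, 1],
])

```text
clock: 52.02
position: [473.1, -349.6, 244.3]
ee_rot: [1.0, -0.007, -0.0, -0.005]
contact_force: [1.2, 17.0, 7.3]
gripper_width: -0.2
```

Emit:
play_rows([
  [[0, -0.01, 0], 0, 1],
  [[0, -0.015, 0], 0, 1],
  [[0, -0.015, 0], 0, 1],
])

```text
clock: 52.4
position: [473.3, -350.6, 244.4]
ee_rot: [1.0, -0.007, -0.001, -0.008]
contact_force: [1.3, 19.3, 8.7]
gripper_width: 0.2
```

Emit:
play_rows([
  [[0, 0.06, 0], 0, 1],
  [[0, 0.1, 0], 0, 1],
  [[0, 0.1, 0.2], 0, 1],
  [[0, 0.1, 0.4], 0, 1],
  [[0, 0.1, 0.55], 0, 1],
  [[-0.2, 0.4, 0.55], 0, 1],
  [[-0.2, 0.7, 0.55], 0, 1],
  [[-0.2, 1, 0.55], 0, 1],
  [[-0.2, 1, 0.55], 0, 1],
  [[-0.2, 1, 0.55], 0, 1],
  [[-0.2, 1, 0.55], 0, 1],
])

```text
clock: 53.78
position: [412.9, -49.1, 409.7]
ee_rot: [1.0, -0.005, -0.0, -0.008]
contact_force: [0.6, -0.2, -0.0]
gripper_width: 0.2
```

Emit:
play_rows([
  [[0.1, 0.2, 0], 0, 1],
  [[0.1, 0.5, 0], 0, 1],
  [[0.1, 0.9, 0], 0, 1],
  [[0.1, 1, 0], 0, 1],
  [[0.1, 1, 0], 0, 1],
  [[0.1, 1, 0], 0, 1],
  [[0.1, 1, 0], 0, 1],
])

```text
clock: 54.65
position: [443.2, 250.2, 409.2]
ee_rot: [1.0, -0.005, -0.001, -0.007]
contact_force: [-0.7, -0.5, -0.5]
gripper_width: -0.1
```

```bash
python3 look.py v30.png scene 130 130 290 250 4.5; python3 look.py v30t.png top 320 160 470 260 5
```

```text
54.7 [443.1 249.7 409.4] [-0.6  0.2 -1.1] -0.1
54.75 [443.2 249.5 409.6] [ 0.6  0.3 -0.4] -0.3
```

View pics/v30.png

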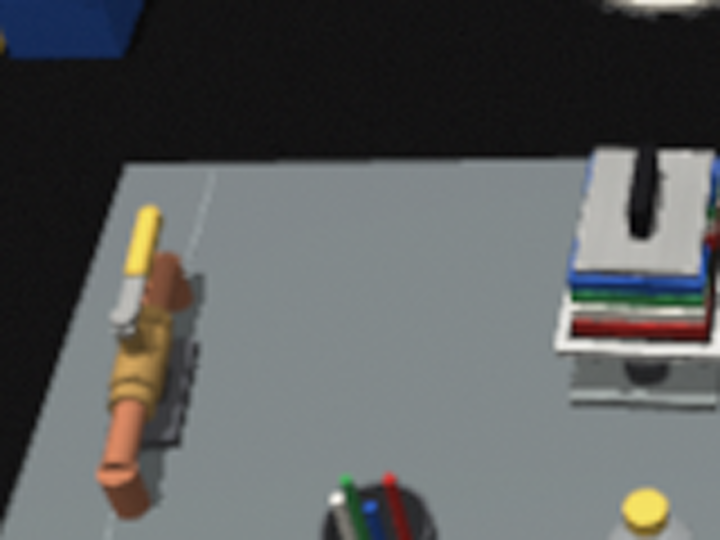

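View pics/v30t.png

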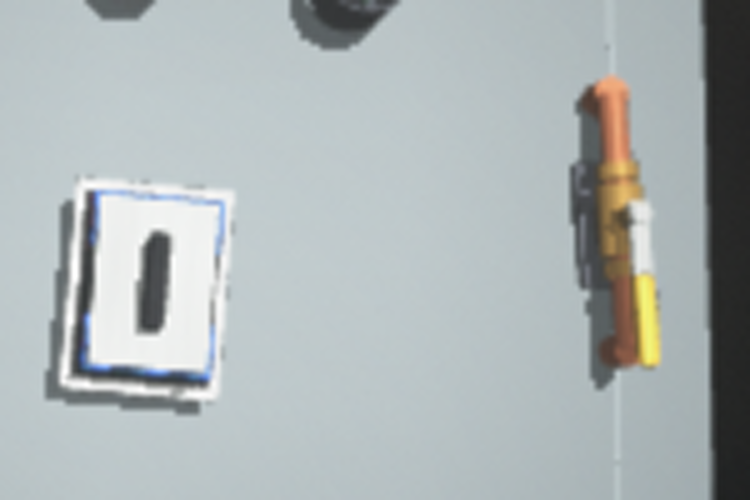

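```bash
python3 -c "
from h import *
print(arm.read_state()['joint_vel'].round(3)); print(arm.job_done())"
```

```text
[-0.005 -0.006 -0.001 -0.     0.001 -0.002]
the job is handed in; nothing more can be done
None
```

I finished every step and handed the job in at about 55 s of the 210 s allowed; `job_done()` reports no verdict.

**What I did**
- I pushed the valve lever to its closed stop, where it resisted with about 14 N.
- Four carriers were present; there was no orange one. I left the small blue and purple look-alikes alone.
- I stacked red, white, green and blue on the bed. Each was lowered until the wrist force showed touch, at about 10–15 N, and only then released.
- While I was gripping the plate, the blue carrier was knocked about 36 mm toward -y and 14 mm toward +x. I let go of the plate, put blue back on the pile the same way, then fetched the plate again.
- I set the plate down with a contact change of about 11 N, then pushed the lever back to the open stop, where it resisted with about 19 N.

**Last checks**
- The last pictures show the lever lying along the pipe, within about 0.03 rad. The plate and pile are square in the bed frame, with the plate centred to about 1–2 mm by eye, allowing for camera angle.
- The arm is clear of everything and still, and the mouse, bottle and pen cup were not touched.
- **Camera disagreement:** the two cameras differed by 3–8 mm in x for the carriers. I used the top camera, which agreed with how the first carrier landed on the bed.
- **Not remeasured:** I judged blue's replacement, and the carriers under it, by eye only.

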